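Load the shielded test box and start the test

TASK

Take the red-handled dowel from its stand and push the orange spring bolt down through the small hole in the test box's roof so that the drawer springs open, then put the dowel back in its stand; load every sensor module right way up into the drawer, blue ones in the blue-lined bay and yellow ones in the yellow-lined bay, and push the drawer shut until it latches. Only then start the test: push the toggle right over to its green side, hold it there for three seconds and let it spring back to the middle, never pushing it towards red. Leave the other things on the bench where they are.

Things in the scene. Friction and masses are not known exactly. Their poses are not given: they have to be found in the camera images.
- testbox: Fixed aluminium box 156 x 210 x 70 mm high (its x, y, z), origin at the centre of its underside; its front with the drawer is the -x side, facing the robot. The roof is level, its top 70 mm and its underside 56 mm above the bench; clear space all round in front of it for the drawer, which springs out 130 mm towards -x.
- release_hole (a point): Centre of the 18 mm square hole (black rim) at the roof's top face, 41 mm behind the box's front edge; axes as the box's. The bolt's flat orange top (12 mm in x, 14 in y, nearer the hole's front) is 8 mm below this point when latched; pushed straight down it frees the drawer at 14 mm and bottoms at 20 mm; 18 mm is a good depth. Takes 2 to 5 N.
- latch (a joint): Spring bolt carried by the drawer, in m pressed down: 0 fully up, 0.012 bottomed. With the drawer shut, 0 means latched. It lets go at 0.006.
- drawer (a joint): Drawer slide, in m pulled out: 0 shut and latched, 0.13 fully open, -0.005 inner stop. Once the bolt is free a spring pushes it fully out in about a second (6 N shut, 3 N open) and holds it there. To shut: push the front panel in to the inner stop (about 12 N; a ramp presses the bolt down by itself), then back off: it rests latched at 0.
- drawer_front (a point): Centre of the outer face of the drawer's grey front panel (188 mm wide along y, 44 mm high, top edge 50 mm above the bench), which stands 14 mm proud of the box's front edge when shut. Moves with the drawer; axes as the box's.
- bay_blue (a point): Centre of the floor of the blue-lined bay, on the drawer's +y side; axes as the box's; moves with the drawer. Floor 12 mm above the bench, 130 (x) x 72 (y) mm, walls 10 mm high; fits two modules in a row along x, 32 mm either side of the centre. Front panel top 38 mm above the floor. A 22 mm square bolt housing with the bolt (top 50 mm above floor) stands 50 mm to -y and 21 mm to -x of this point.
- bay_yellow (a point): Centre of the floor of the yellow-lined bay, on the box's -y side; same sizes as the blue one, mirrored.
- dowel: Release tool: wooden dowel 10 mm in diameter and 60 mm long under a red square handle 24 x 24 x 56 mm high. 60 g. Origin at the dowel's tip (its lower end), z up along it; handle from 60 to 116 mm above the origin, its sides along the body's x and y. It starts hanging upright in the stand, the handle's underside resting on the stand's top.
- stand_top (a point): Centre of the 16 x 16 mm square through-hole at the top of the fixed black dowel stand (block 60 x 60 x 68 mm high); axes as the block's, z up. The dowel is home when hanging in this hole with its handle resting on the top, 68 mm above the bench.
- toggle_base: Fixed grey switch housing 70 x 70 x 40 mm high, origin at the centre of its underside; the green mark lies on top towards its +y, the red mark towards its -y.
- toggle (a joint): Spring-centred toggle, in rad: 0 centred (upright), positive leans to the green mark (+y of the housing), stop at 0.45; count it as right over from 0.3. It springs back by itself. About 2 N at the tip to push right over. It pivots at the top of the housing about the housing's x.
- toggle_tip (a point): Centre of the 18 mm black ball on top of the toggle's 12 mm steel stalk, 52 mm above the top of the housing.
- carrier: Fixed foil-covered plate 190 x 190 x 3 mm on the bench on which the modules wait; origin at the centre of its underside.
- blue_a: Blue potted sensor module, a plain block 42 x 28 x 30 mm high (its x, y, z), 60 g, with a white patch and a dark dot on top. Origin at the centre of its underside, z up. It may be absent. Starts standing on the carrier plate with any yaw. It belongs in the blue-lined bay.
- blue_b: Blue potted sensor module, a plain block 42 x 28 x 30 mm high (its x, y, z), 60 g, with a white patch and a dark dot on top. Origin at the centre of its underside, z up. It may be absent. Starts standing on the carrier plate with any yaw. It belongs in the blue-lined bay.
- yellow_a: Yellow potted sensor module, a plain block 42 x 28 x 30 mm high (its x, y, z), 60 g, with a white patch and a dark dot on top. Origin at the centre of its underside, z up. It may be absent. Starts standing on the carrier plate with any yaw. It belongs in the yellow-lined bay.
- yellow_b: Yellow potted sensor module, a plain block 42 x 28 x 30 mm high (its x, y, z), 60 g, with a white patch and a dark dot on top. Origin at the centre of its underside, z up. It may be absent. Starts standing on the carrier plate with any yaw. It belongs in the yellow-lined bay.
- phone: Bystander: black phone 150 x 72 x 9 mm lying flat. Leave alone.
- plug: Bystander: small yellow flat plug 40 x 16 x 10 mm. Leave alone.
- coax_a: Bystander: black coaxial connector with steel end, 48 x 13 x 13 mm. Leave alone.
- coax_b: Bystander: another such coaxial connector. Leave alone.
- tape: Bystander: yellow roll of tape 64 mm across, 24 mm high. Leave alone.
- driver: Bystander: screwdriver 160 mm long. Leave alone.
There are look-alikes about, which are no part of the job. Leave any pink look-alike of the yellow_b alone.

How it is judged:
On the way, in this order (a step that is already met when the one before it is completed fails the run):
1. the dowel's tip, in the release hole, pushes the spring bolt down (value of joint latch above 0.003 m and horizontal distance between dowel and release_hole below 0.01 m and z of dowel in the frame of release_hole below -0.008 m), for 0.02 s.
2. the drawer has sprung open (value of joint drawer above 0.12 m), for 0.2 s.
3. the dowel hangs in its stand again (horizontal distance between dowel and stand_top below 0.01 m and z of dowel in the frame of stand_top below -0.054 m and angle between dowel's own z axis and vertical below 0.12 rad), for 0.2 s.
4. every module lies right way up in the bay of its colour, with the drawer open (x of blue_a in the frame of bay_blue between -0.062 and 0.062 m and y of blue_a in the frame of bay_blue between -0.034 and 0.034 m and z of blue_a in the frame of bay_blue between -0.006 and 0.006 m and angle between each of blue_a, blue_b, yellow_a, yellow_b's own z axis and vertical below 0.2 rad and x of blue_b in the frame of bay_blue between -0.062 and 0.062 m and y of blue_b in the frame of bay_blue between -0.034 and 0.034 m and z of blue_b in the frame of bay_blue between -0.006 and 0.006 m and x of yellow_a in the frame of bay_yellow between -0.062 and 0.062 m and y of yellow_a in the frame of bay_yellow between -0.034 and 0.034 m and z of yellow_a in the frame of bay_yellow between -0.006 and 0.006 m and x of yellow_b in the frame of bay_yellow between -0.062 and 0.062 m and y of yellow_b in the frame of bay_yellow between -0.034 and 0.034 m and z of yellow_b in the frame of bay_yellow between -0.006 and 0.006 m and value of joint drawer above 0.1 m), for 0.2 s.
5. the drawer is shut and latched (value of joint drawer below 0.005 m and value of joint latch below 0.003 m), for 0.3 s.
6. the toggle is held over to green for about three seconds (two at least) (value of joint toggle above 0.3 rad), for 2 s.
7. the toggle is back in the middle (value of joint toggle between -0.08 and 0.08 rad), for 0.2 s.
At the end, for the whole second after the job is handed in: Every module stands right way up (within 0.2 rad) on the floor of the bay of its colour, the drawer is shut (within 5 mm) with the bolt up (within 3 mm), the toggle is centred (within 0.08 rad), and the dowel hangs upright in its stand, handle down on the top (within 6 mm) (all of step 3 and all of step 5 and all of step 7 and x of blue_a in the frame of bay_blue between -0.062 and 0.062 m and y of blue_a in the frame of bay_blue between -0.034 and 0.034 m and z of blue_a in the frame of bay_blue between -0.006 and 0.006 m and angle between each of blue_a, blue_b, yellow_a, yellow_b's own z axis and vertical below 0.2 rad and x of blue_b in the frame of bay_blue between -0.062 and 0.062 m and y of blue_b in the frame of bay_blue between -0.034 and 0.034 m and z of blue_b in the frame of bay_blue between -0.006 and 0.006 m and x of yellow_a in the frame of bay_yellow between -0.062 and 0.062 m and y of yellow_a in the frame of bay_yellow between -0.034 and 0.034 m and z of yellow_a in the frame of bay_yellow between -0.006 and 0.006 m and x of yellow_b in the frame of bay_yellow between -0.062 and 0.062 m and y of yellow_b in the frame of bay_yellow between -0.034 and 0.034 m and z of yellow_b in the frame of bay_yellow between -0.006 and 0.006 m); the robot touches nothing.
It fails at once if the toggle is pushed to the red side (value of joint toggle below -0.2 rad).
It fails at once if a bystander is moved more than 5 cm (distance of any of phone, plug, coax_a, coax_b, tape, driver from where it was at the start of the episode above 0.05 m).
Of blue_a, blue_b, yellow_a, yellow_b only 2 to 4 are there at a start; the rules pass over those that are not, and their reading is None.
At some moment in a run one of blue_a, blue_b, yellow_a, yellow_b may be knocked a few centimetres aside while the robot is not near it.
It also fails if it takes over 210 s, if anything falls off the work surface, if the arm or the gripper's body presses on something with over 40 N, if the wrist force passes 120 N, or if a joint passes its speed limit or range.

ROBOT

A 7-joint arm with a two-finger parallel gripper is mounted at the origin on the work surface. World frame = base frame: x ahead of the robot, y to its left, z up, the work surface at z = 0. Lengths are in m, angles in rad, forces in N, time in s.
With the tool pointing down it reaches from about 0.35 to 0.9 m from the base axis. Payload 7.2 kg.
Tool frame: the origin (TCP) lies midway between the tips of the shut fingers; the grasp point (between the pads) lies 19 mm behind it; z points along the fingers, y is the line along which they close (so a half turn about z gives the same grasp; the last joint's range is limited). The gripper opens to 88 mm and grips with 3 to 60 N. Pads are 20 mm wide; open, the fingers measure 115 mm over their backs; the gripper's body (75 mm by 178 mm) begins 61 mm behind the grasp point.
Start: joints at [1.096, 0.411, -0.013, 1.596, 0.006, 1.134, -0.082], TCP at [0.247, -0.574, 0.223] pointing down, gripper open.
Joint ranges: [-2.95, 2.95], [-0.29, 1.99], [-1.47, 1.44], [0.14, 2.54], [-1.03, 4.17], [0.13, 1.85], [-2.86, 2.86]. Speed limits (rad/s): [2.39, 2.39, 3.01, 3.01, 3.14, 3.14, 3.14].

INTERFACE

Orientations are given as a unit quaternion [w, x, y, z].
In Python, from plant import robot, vision, ticket gives the robot as it stands. The module is installed in compiled form; this text tells all that it offers.
- The arm moves only by the tool move_arm, never from a script. Its arguments are lists of equal length, an entry for each row: "fingers": the closure in counts, from 0 (fully open) to 255 (shut); "translation": the shift along the tool's x, y, z in cm, a list of three; "twist": the turn about the tool's z in rad. In form: {"fingers": [fingers, ...], "translation": [[x, y, z], ...], "twist": [twist, ...]}. A call has exactly 8 rows; each row is the pose to reach, as a shift and turn from the pose commanded when the call began, along the tool's axes at that moment; what a row does not reach only later rows make up. A row lasts 1/10 s, in which the tool goes at most 50 mm and 8.59 degrees, less where a joint would pass 70% of its speed; a pose out of reach is approached as far as the arm can. A call with a gripper value outside its range is refused whole. The fingers move at their own pace and stop on an object; "force" is the grip in N (left out, the last holds). Time passes only in rows, so rows that repeat a pose let the fingers close, or fill a call up. It gives the time, the measured TCP pose, the force, the opening and the grip force at its end, in the units of the state.
- robot.read_state(): the state, without advancing time (a new reading comes with each control period).
- vision.get_image(name): name is "scene" or "top" or "wrist"; returns a dict with "image" (400x640x3 uint8, blue, green, red), "z_map" (400x640 float32, m along the optical axis (not along the pixel's ray), 0 where there is no reading), "fx", "fy", "cx", "cy" (pixels), "dist_coeffs" ([k1, k2, p1, p2, k3] as OpenCV has them; the pictures are not rectified), "camera_from_world" (4x4, takes a point from world to camera coordinates). Camera axes: x right, y up, looking along -z (the intrinsics and any distortion apply to the point x, -y, -z); pixel columns grow to the right and rows downward; lengths in m; the calibration is good to about 2 mm. A picture is of the moment at which its call begins.
- ticket.sign_off(): hands the job in; it is judged then, once.
Trained networks look in a picture, given as the dict that the camera call returned (one of the last four; its "shot" number tells which), for a name from the list of things; names that differ only in an ending like _2 or _b are one class to them, and where a whole thing is asked for, a point or a joint stands for the part that bears it (a point fixed in the world has none). Each returns a list of dicts, best first, with "confidence" (0 to 1); they miss things now and then, are a little off and sometimes report something else, mostly with a low value. They report only what shows in the picture. A call takes as long as a camera call. They do not tell look-alikes from the thing itself.
- vision.spot_in(picture, label): "xy" ([column, row] in pixels, amid what is visible of it).
The state is a dict: "clock": time; "joint_pos": joint angles; "joint_vel": joint speeds; "effort": joint torques, N m; "tcp_pos": TCP position; "eef_rot": TCP orientation; "contact_force": force on the tool from outside, world axes, zero at the start; "moment": the same for the moment, N m; "grip_width": finger opening in m; "finger_force": force on a finger pad.
Only numpy, scipy, OpenCV 4.12 (cv2) and the standard library are available. Lean on these libraries where they do the work, as an engineer would, in place of code of your own. Each camera call takes 0.05 s, during which the arm holds its last target. There are 200 camera calls.

## Working session

There is one attempt and no reset: what is moved stays moved. The work goes in short steps, Python scripts to look and compute and a tool call to move; the robot and the scene stay as the last step left them, time stands still between calls to the robot, and variables do not carry over. Pictures are saved under pics/ and viewed, at most 14 in all, crops included, and the job is handed in when it is done.

Besides the shell and the picture viewer there is one more tool, called after ">>>" as name(argument=value, ...) on one line, values as JSON. move_arm: Moves the arm, as the interface text tells. Its arguments: {"type":"object","properties":{"fingers":{"type":"array","items":{"type":"number"}},"translation":{"type":"array","items":{"type":"array","items":{"type":"number"}}},"twist":{"type":"array","items":{"type":"number"}},"force":{"type":"number"}},"required":["fingers","translation","twist"]}

```bash
mkdir -p pics; cat > h.py <<'E'
import numpy as np, cv2
from plant import robot, vision, ticket
def K(p): return np.array([[p['fx'],0,p['cx']],[0,p['fy'],p['cy']],[0,0,1.]])
def ray(p,uv):
    q=cv2.undistortPoints(np.array([[uv]],float),K(p),np.array(p['dist_coeffs'],float))[0,0]
    T=np.linalg.inv(np.array(p['camera_from_world']))
    d=T[:3,:3]@np.array([q[0],-q[1],-1.]); return T[:3,3],d
def at_z(p,uv,z):
    o,d=ray(p,uv); return o+d*(z-o[2])/d[2]
def depth(p,uv):
    u,v=[int(round(a)) for a in uv]; zm=p['z_map'][max(v-2,0):v+3,max(u-2,0):u+3]; zm=zm[zm>0]
    if len(zm)==0: return None
    o,d=ray(p,uv); return o+d*np.median(zm)
def cloud(p):
    H,W=p['z_map'].shape; uu,vv=np.meshgrid(np.arange(W),np.arange(H))
    q=cv2.undistortPoints(np.stack([uu,vv],-1).reshape(-1,1,2).astype(float),K(p),np.array(p['dist_coeffs'],float))[:,0]
    T=np.linalg.inv(np.array(p['camera_from_world']))
    c=np.c_[q[:,0],-q[:,1],-np.ones(len(q))]*p['z_map'].reshape(-1,1)
    return (c@T[:3,:3].T+T[:3,3]).reshape(H,W,3)
def proj(p,X):
    T=np.array(p['camera_from_world']); c=T[:3,:3]@np.array(X)+T[:3,3]
    return cv2.projectPoints(np.array([[c[0],-c[1],-c[2]]]),np.zeros(3),np.zeros(3),K(p),np.array(p['dist_coeffs'],float))[0][0,0]
def save(p,n): cv2.imwrite('pics/'+n+'.png',p['image'])
E
cat > s1.py <<'E'
from h import *
np.set_printoptions(precision=4,suppress=True)
for n in ['top','scene']:
    p=vision.get_image(n); save(p,n+'0')
    T=np.linalg.inv(np.array(p['camera_from_world'])); print(n,T[:3,3],p['fx'])
    for l in ['testbox','release_hole','drawer_front','dowel','stand_top','toggle_base','toggle_tip','carrier','blue_a','yellow_a','tape','plug','phone']:
        r=vision.spot_in(p,l)
        for q in r[:4]:
            d=depth(p,q['xy']); print(' ',l,np.round(q['xy'],1),round(q['confidence'],2),d)
print({k:np.round(v,4) for k,v in robot.read_state().items()})
E
python3 s1.py
```

```text
top [ 0.3835 -0.0728  1.5566] 482.7229032416724
  testbox [270.5 162.6] 0.91 [0.6431 0.0839 0.0705]
  release_hole [268.3 162.9] 0.61 [0.6423 0.0907 0.0705]
  drawer_front [269.  188.5] 0.87 [0.5644 0.0912 0.0499]
  drawer_front [376.3 228.4] 0.66 [ 0.4345 -0.2444  0.0339]
  dowel [388.3 217.1] 0.39 [ 0.4712 -0.287   0.0057]
  stand_top [202.8 227.7] 0.77 [0.4431 0.2909 0.0811]
  toggle_base [204.7 178.3] 0.86 [0.6011 0.2958 0.0416]
  toggle_tip [199.5 182. ] 0.39 [0.5879 0.3092 0.0534]
  carrier [388.  215.6] 0.76 [ 0.476  -0.2863  0.0049]
  carrier [271.  163.4] 0.66 [0.6405 0.0823 0.0706]
  carrier [268.2 186.6] 0.2 [0.5704 0.0936 0.0505]
  blue_a [374.6 226.2] 0.61 [ 0.4415 -0.2393  0.0335]
  blue_a [378.8 197.9] 0.49 [ 0.5307 -0.2546  0.0357]
  blue_a [268.9 188. ] 0.35 [0.5659 0.0915 0.05  ]
  yellow_a [325. 237.] 0.74 [ 0.4102 -0.0826  0.0217]
  yellow_a [435.1 161.2] 0.73 [ 0.6467 -0.4387  0.0274]
  yellow_a [266.4 187.3] 0.59 [0.5688 0.0998 0.0461]
  yellow_a [442.  196.7] 0.43 [ 0.532  -0.4558  0.0293]
  tape [209.5 145.9] 0.8 [0.7137 0.2907 0.0012]
  tape [242.  250.9] 0.6
[... 1154 characters left out ...]
.7 248.5] 0.51 [0.6933 0.2948 0.0005]
  phone [217.  227.6] 0.4 [ 0.5194 -0.3294  0.0321]
  phone [467.3 214.3] 0.16 [0.6094 0.2873 0.0375]
{'clock': np.float64(1.4), 'joint_pos': array([ 1.0958,  0.4111, -0.0127,  1.5962,  0.0056,  1.1343, -0.0822]), 'joint_vel': array([ 0.0001, -0.0001,  0.0021, -0.0001, -0.0021,  0.0018, -0.0004]), 'effort': array([  0.0002, -58.7731,   0.6408, -29.137 ,  -0.0538,   0.0106,
         0.    ]), 'tcp_pos': array([ 0.2473, -0.574 ,  0.2227]), 'eef_rot': array([ 0.    ,  0.9794,  0.2021, -0.    ]), 'contact_force': array([-0.0554, -0.9557, -0.4904]), 'moment': array([-0.0218, -0.01  ,  0.0847]), 'finger_force': np.float64(0.0), 'grip_width': np.float64(0.088)}
```

```bash
python3 - <<'E'
import cv2
for n,(a,b,c,d) in {'top0':(120,280,170,470),'scene0':(100,330,130,530)}.items():
    i=cv2.imread(f'pics/{n}.png'); i=i[a:b,c:d]; cv2.imwrite(f'pics/{n}c.png',cv2.resize(i,None,fx=2 if 'sc' in n else 2.6,fy=2 if 'sc' in n else 2.6,interpolation=cv2.INTER_CUBIC))
E
```

```text
(no output)
```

View pics/top0c.png

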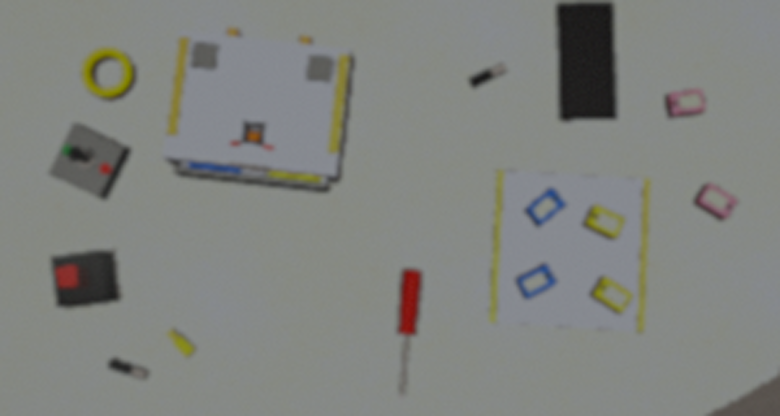

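View pics/scene0c.png

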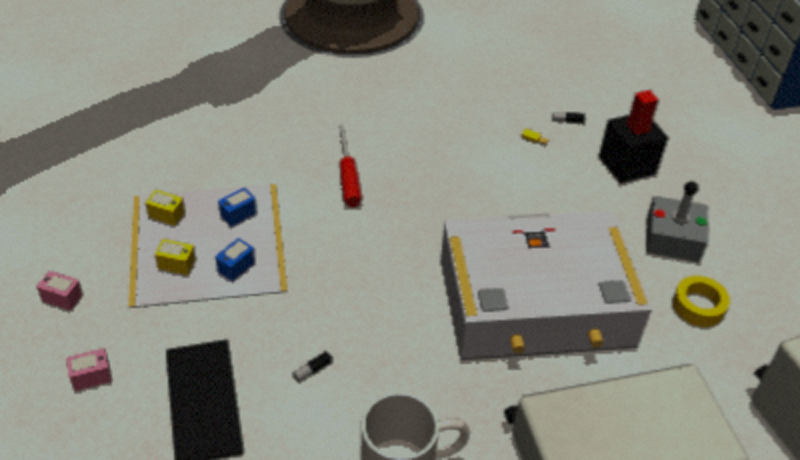

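Top view (crop coordinates): the hole is at (253,133) and the dowel at (66,276) in its stand. The toggle is at (90,160), with green to the upper left and red to the lower right. On the carrier are blue modules at (545,206) and (535,281), and yellow modules at (604,220) and (611,294). The two pink look-alikes at (686,102) and (716,200) are off the carrier, so I leave them alone. The scene view agrees: two blue and two yellow on the plate, with white patches on top.

```bash
cat > s2.py <<'E'
from h import *
np.set_printoptions(precision=4,suppress=True)
for n in ['top','scene']:
    p=vision.get_image(n); C=cloud(p); hsv=cv2.cvtColor(p['image'],cv2.COLOR_BGR2HSV); h,s,v=cv2.split(hsv)
    X,Y,Z=C[...,0],C[...,1],C[...,2]; ok=p['z_map']>0
    def comps(m,name,amin=12):
        k,l,st,ce=cv2.connectedComponentsWithStats(m.astype(np.uint8))
        for i in range(1,k):
            if st[i,4]<amin: continue
            P=C[l==i]; r=cv2.minAreaRect(P[:,:2].astype(np.float32)*1000)
            print(n,name,st[i,4],np.round(ce[i],1),'z med/max',np.round([np.median(P[:,2]),np.percentile(P[:,2],95)],4),'rect',np.round(r[0],1),np.round(r[1],1),round(r[2],1))
    near=ok&(X<0.8)&(X>.3)
    comps(near&(abs(Z-.0705)<.004)&(Y<.25)&(Y>-.1),'roof',100)
    comps(near&(abs(Z-.068)<.004)&(Y>.22)&(X<.53),'stand',20)
    comps(near&(abs(Z-.041)<.004)&(Y>.22)&(X>.53),'housing',20)
    comps(near&(Z>.06)&(Y>.22)&(X>.53)&(X<.68),'ball',3)
    comps(near&(abs(Z-.124)<.006)&(Y>.22),'handle',4)
    plate=near&(Y<-.16)&(Y>-.42)&(X>.36)&(X<.62)
    comps(plate&(Z>.028)&(Z<.040),'module',10)
    comps(near&(h>5)&(h<18)&(s>120)&(Y>0)&(Y<.2)&(Z>.05)&(X<.65),'bolt',3)
E
python3 s2.py
```

```text
top roof 2480 [269.1 159.5] z med/max [0.071  0.0741] rect [653.9  88.9] [210.8 158.4] 82.7
top stand 228 [200.9 226.7] z med/max [0.0685 0.0717] rect [447.7 302.7] [60.  64.4] 6.3
top housing 319 [203.4 180.9] z med/max [0.0413 0.0443] rect [592.7 301.2] [72.6 70.8] 62.8
top ball 38 [199.2 178.9] z med/max [0.0959 0.1029] rect [592.5 301.4] [14.4 17.2] 45.9
top handle 64 [194.9 225.8] z med/max [0.1245 0.129 ] rect [447.  303.8] [23.6 23.9] 0.7
top handle 15 [104.7 254.7] z med/max [0.1235 0.1291] rect [365.7 568.7] [24.   5.3] 9.6
top handle 5 [104.8 268.4] z med/max [0.1225 0.129 ] rect [326.  568.8] [2.5 3.4] 63.6
top handle 4 [103.5 273.5] z med/max [0.1244 0.1274] rect [311.1 571.8] [1.3 3.1] 79.4
top module 108 [379.8 198.9] z med/max [0.0334 0.0378] rect [ 528.1 -258.7] [27.6 42.9] 37.7
top module 114 [402.7 204.5] z med/max [0.0344 0.0387] rect [ 508.6 -330.2] [42.4 28.2] 64.4
top module 110 [376.4 227.5] z med/max [0.0332 0.0377] rect [ 437.5 -245.5] [26.7 41.4] 25.8
top module 109 [405.7 232.8] z med/max [0.0335 0.0388] rect [ 419.5 -336.9] [42.7 28.2] 55.5
top bolt 12 [26
[... 581 characters left out ...]
0.1005] rect [596.5 300.8] [17.3 15.6] 57.5
scene handle 201 [541.3 116.7] z med/max [0.1246 0.1293] rect [369.6 620.2] [160.2  72.6] 62.6
scene handle 69 [453.3 148.5] z med/max [0.1226 0.1251] rect [449.9 302.2] [24.1 25.6] 10.7
scene module 138 [212.  200.2] z med/max [0.0333 0.0357] rect [ 420.6 -335.2] [44.2 28.4] 51.9
scene module 138 [247.8 199.9] z med/max [0.0327 0.0352] rect [ 438.2 -244.1] [30.9 42.3] 28.5
scene module 161 [216.9 224.9] z med/max [0.0326 0.0356] rect [ 509.2 -329.5] [43.6 30.7] 61.0
scene module 160 [247.  226.2] z med/max [0.0327 0.0353] rect [ 529.2 -258.1] [30.3 43. ] 35.7
scene bolt 25 [397.1 220.6] z med/max [0.0617 0.0683] rect [616.1  93.4] [15.4 18.5] 68.1
```

```bash
cat > plan.py <<'E'
from h import *
import json
def pose():
    s=robot.read_state(); w,x,y,z=s['eef_rot']
    ax=np.array([1-2*(y*y+z*z),2*(x*y+w*z)]); return np.r_[s['tcp_pos'],np.degrees(np.arctan2(ax[1],ax[0]))]
def plan(wps,start=None,step=4.8):
    """wps: (x,y,z in mm, yaw deg[, maxstep cm][, hold rows]) -> prints calls of 8 rows"""
    cur=pose() if start is None else np.array(start,float); P=[cur.copy()]
    rows=[]
    for w in wps:
        t=np.r_[np.array(w[:3])/1000.,w[3]]; st=w[4] if len(w)>4 else step; hold=w[5] if len(w)>5 else 0
        dy=t[3]-rows[-1][3] if rows else t[3]-cur[3]; b=rows[-1] if rows else cur
        n=max(1,int(np.ceil(max(np.linalg.norm(t[:3]-b[:3])*100/st,abs(dy)/8.0))))
        rows+=[b+(t-b)*k/n for k in range(1,n+1)]+[t]*hold
    while len(rows)%8: rows.append(rows[-1])
    for i in range(0,len(rows),8):
        a=np.radians(cur[3]); ux=np.array([np.cos(a),np.sin(a),0]); uy=np.array([np.sin(a),-np.cos(a),0]); uz=np.array([0,0,-1.])
        T=[];W=[]
        for r in rows[i:i+8]:
            d=(r[:3]-cur[:3])*100; T.append([round(float(d@u),2) for u in (ux,uy,uz)]); W.append(round(-float(np.radians(r[3]-cur[3])),2))
        print(json.dumps({"translation":T,"twist":W}))
        t=T[-1]; cur=np.r_[cur[:3]+(ux*t[0]+uy*t[1]+uz*t[2])/100,cur[3]-np.degrees(W[-1])]
    print('end',np.round(cur,4))
E
python3 -c "
from plan import *
print(pose())
plan([(450,-150,230,15),(449,303,230,6.5)])"
```

```text
[ 0.24729761 -0.57400486  0.22264099 23.30922798]
{"translation": [[3.54, -3.09, -0.07], [7.08, -6.18, -0.15], [10.62, -9.28, -0.22], [14.16, -12.37, -0.29], [17.7, -15.46, -0.37], [21.24, -18.55, -0.44], [24.78, -21.64, -0.52], [28.31, -24.74, -0.59]], "twist": [0.01, 0.03, 0.04, 0.06, 0.07, 0.09, 0.1, 0.12]}
{"translation": [[3.15, -3.49, -0.07], [6.29, -6.98, -0.15], [7.56, -11.33, -0.15], [8.84, -15.68, -0.15], [10.11, -20.03, -0.15], [11.38, -24.37, -0.15], [12.65, -28.72, -0.15], [13.92, -33.07, -0.15]], "twist": [0.01, 0.03, 0.04, 0.05, 0.07, 0.08, 0.1, 0.11]}
{"translation": [[0.79, -4.46, 0.0], [1.58, -8.92, 0.0], [2.37, -13.38, 0.0], [3.15, -17.84, 0.0], [3.15, -17.84, 0.0], [3.15, -17.84, 0.0], [3.15, -17.84, 0.0], [3.15, -17.84, 0.0]], "twist": [0.02, 0.03, 0.05, 0.06, 0.06, 0.06, 0.06, 0.06]}
end [0.449  0.303  0.23   6.6935]
```

>>> move_arm(fingers=[0,0,0,0,0,0,0,0], translation=[[3.5,-3.1,0],[7.1,-6.2,-0.1],[10.6,-9.3,-0.2],[14.2,-12.4,-0.3],[17.7,-15.5,-0.4],[21.2,-18.5,-0.4],[24.8,-21.6,-0.5],[28.3,-24.7,-0.6]], twist=[0.01,0.03,0.04,0.06,0.07,0.09,0.1,0.12])

```text
clock: 2.3
tcp_pos: [0.4101, -0.2334, 0.229]
eef_rot: [0.0, 0.99, 0.143, 0.0]
contact_force: [0.0, 0.3, 0.3]
grip_width: 0.0875
finger_force: 0.0
```

>>> move_arm(fingers=[0,0,0,0,0,0,0,0], translation=[[3.1,-3.5,0],[6.3,-7,-0.1],[7.5,-11.3,-0.1],[8.8,-15.7,-0.1],[10.1,-20,-0.1],[11.4,-24.4,-0.1],[12.6,-28.7,-0.1],[13.9,-33,-0.1]], twist=[0.01,0.03,0.04,0.05,0.07,0.08,0.1,0.11])

```text
clock: 3.1
tcp_pos: [0.4492, 0.1223, 0.23]
eef_rot: [0.0, 0.996, 0.088, 0.0]
contact_force: [1.6, 0.6, 1.3]
grip_width: 0.0879
finger_force: 0.0
```

>>> move_arm(fingers=[0,0,0,0,0,0,0,0], translation=[[0.8,-4.5,0],[1.6,-9,0],[2.4,-13.4,0],[3.1,-17.8,0],[3.1,-17.8,0],[3.1,-17.8,0],[3.1,-17.8,0],[3.1,-17.8,0]], twist=[0.02,0.03,0.05,0.06,0.06,0.06,0.06,0.06])

```text
clock: 3.9
tcp_pos: [0.4492, 0.2997, 0.2297]
eef_rot: [0.0, 0.998, 0.057, 0.0]
contact_force: [-0.9, -0.2, 0.1]
grip_width: 0.0877
finger_force: 0.0
```

```bash
cat > s3.py <<'E'
from plan import *
np.set_printoptions(precision=4,suppress=True)
print(pose(), robot.read_state()['joint_pos'],robot.read_state()['clock'])
p=vision.get_image('wrist'); save(p,'w1'); T=np.linalg.inv(np.array(p['camera_from_world'])); print('cam',T[:3,3],-T[:3,2],p['fx'])
C=cloud(p); h,s,v=cv2.split(cv2.cvtColor(p['image'],cv2.COLOR_BGR2HSV)); ok=p['z_map']>0
for nm,m in {'red top':((h<8)|(h>172))&(s>120)&(abs(C[...,2]-.124)<.006),'stand':abs(C[...,2]-.068)<.004}.items():
    m=m&ok; k,l,st,ce=cv2.connectedComponentsWithStats(m.astype(np.uint8))
    for i in range(1,k):
        if st[i,4]<300: continue
        P=C[l==i]; r=cv2.minAreaRect(P[:,:2].astype(np.float32)*1000); print(nm,st[i],np.median(P[:,2]),np.round(r[0],1),np.round(r[1],1),round(r[2],1))
E
python3 s3.py
```

```text
[0.4492 0.2997 0.2297 6.5624] [-0.2193  0.3165 -0.5721  1.765   0.1897  1.1155 -2.309 ] 3.9
cam [0.5147 0.3076 0.3926] [-0.2414 -0.0283 -0.97  ] 327.0560707481078
red top [302 179  29  29 806] 0.12467463285824196 [448.1 303. ] [24.3 23.9] 7.0
stand [  438     0   202   104 13529] 0.07075236823298625 [619.6  95. ] [211.7  91. ] 84.2
stand [ 286  150   61   60 2470] 0.06883035401570284 [448.  303.2] [60.3 60.2] 7.4
stand [  0 206  70  39 345] 0.0682529896535532 [376.7 600.5] [86.2 29.3] 66.3
```

View pics/w1.png

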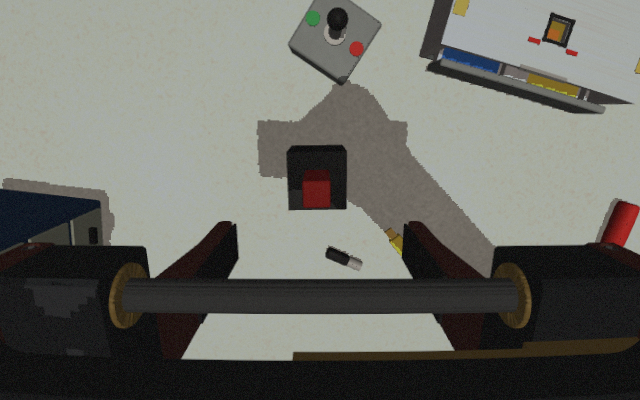

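The wrist view shows the red handle top at (316,187), centred in the stand. The toggle is at (335,20), the hole with the orange bolt at (558,30), and nothing is in the way. I'll descend and grip.

>>> move_arm(fingers=[0,0,0,0,0,0,0,0], translation=[[-0.1,-0.3,3],[-0.1,-0.3,6],[-0.1,-0.3,9],[-0.1,-0.3,12],[-0.1,-0.3,14.5],[-0.1,-0.3,14.5],[-0.1,-0.3,14.5],[-0.1,-0.3,14.5]], twist=[0,0,-0.01,-0.01,-0.01,-0.01,-0.01,-0.01])

```text
clock: 4.75
tcp_pos: [0.4483, 0.3045, 0.0862]
eef_rot: [-0.001, 0.998, 0.063, 0.001]
contact_force: [-0.3, 0.4, -0.7]
grip_width: 0.0878
finger_force: 0.0
```

>>> move_arm(fingers=[120,180,255,255,255,255,255,255], force=30, translation=[[0,0,0],[0,0,0],[0,0,0],[0,0,0],[0,0,0],[0,0,0],[0,0,0],[0,0,0]], twist=[0,0,0,0,0,0,0,0])

```text
clock: 5.55
tcp_pos: [0.4472, 0.3042, 0.0846]
eef_rot: [0.0, 0.998, 0.063, -0.0]
contact_force: [-0.3, -0.3, 0.8]
grip_width: 0.0273
finger_force: 0.4
```

>>> move_arm(fingers=[255,255,255,255,255,255,255,255], force=30, translation=[[0,0,0],[0,0,0],[0,0,0],[0,0,0],[0,0,-2],[0,0,-5],[0,0,-8],[0,0,-9.5]], twist=[0,0,0,0,0,0,0,0])

```text
clock: 6.35
tcp_pos: [0.4479, 0.305, 0.1821]
eef_rot: [-0.001, 0.998, 0.063, 0.001]
contact_force: [-0.0, 0.4, -0.7]
grip_width: 0.0237
finger_force: 30.0
```

```bash
cat > dow.py <<'E'
from plan import *
np.set_printoptions(precision=4,suppress=True)
P0=pose(); print(P0,robot.read_state()['clock'],robot.read_state()['grip_width'],robot.read_state()['finger_force'],robot.read_state()['contact_force'])
for n in ['scene','top','wrist']:
    p=vision.get_image(n); C=cloud(p); h,s,v=cv2.split(cv2.cvtColor(p['image'],cv2.COLOR_BGR2HSV)); ok=p['z_map']>0
    near=ok&(np.hypot(C[...,0]-P0[0],C[...,1]-P0[1])<.05)
    m=near&((h<8)|(h>172))&(s>110)&(C[...,2]>.06)
    if m.sum()>5: Q=C[m]; print(n,'red',m.sum(),'z',np.percentile(Q[:,2],[3,50,97]),'xy',np.median(Q[:,:2],0), np.percentile(Q[:,:2],[5,95],axis=0).ravel())
    m=near&(h>8)&(h<28)&(s>60)&(C[...,2]>.04)&(C[...,2]<P0[2]-.02)
    if m.sum()>5: Q=C[m]; print(n,'wood',m.sum(),'z',np.percentile(Q[:,2],[3,50,97]),'xy',np.median(Q[:,:2],0), np.polyfit(Q[:,2],Q[:,:2],1)[0])
    save(p,'d_'+n)
i=cv2.imread('pics/d_scene.png')[60:260,350:550]; cv2.imwrite('pics/d1.png',cv2.resize(i,None,fx=3,fy=3))
E
python3 dow.py
```

```text
[0.4479 0.305  0.1821 7.2787] 6.35 0.02370342694284624 29.999980330467224 [-0.0241  0.3562 -0.7264]
scene red 739 z [0.168  0.2561 0.4411] xy [0.4612 0.3016] [0.4401 0.2752 0.479  0.3384]
scene wood 82 z [0.043  0.1114 0.1567] xy [0.4524 0.3022] [-0.1189  0.0916]
wrist red 4751 z [0.1747 0.2208 0.2595] xy [0.4593 0.3064] [0.4481 0.2906 0.4619 0.3226]
wrist wood 299 z [0.0538 0.1142 0.1417] xy [0.4533 0.3061] [0.0001 0.0396]
```

View pics/d1.png

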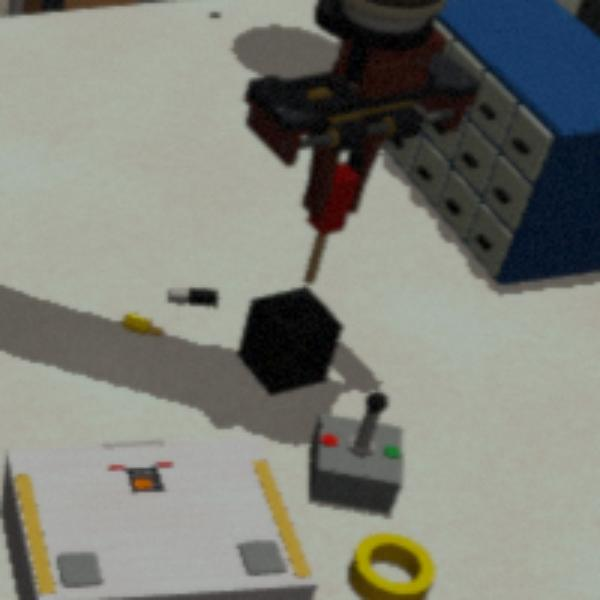

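```bash
python3 -c "
from plan import *
plan([(450,295,190,7.3),(552,98,190,7.3,4.8,2)])"
```

```text
{"translation": [[0.11, 0.97, -0.98], [1.64, 5.13, -0.98], [3.16, 9.3, -0.98], [4.69, 13.46, -0.98], [6.21, 17.63, -0.98], [7.74, 21.8, -0.98], [7.74, 21.8, -0.98], [7.74, 21.8, -0.98]], "twist": [-0.0, -0.0, -0.0, -0.0, -0.0, -0.0, -0.0, -0.0]}
end [0.552  0.098  0.19   7.2551]
```

>>> move_arm(fingers=[255,255,255,255,255,255,255,255], translation=[[0.1,1,-1],[1.6,5.1,-1],[3.2,9.3,-1],[4.7,13.5,-1],[6.2,17.6,-1],[7.7,21.8,-1],[7.7,21.8,-1],[7.7,21.8,-1]], twist=[0,0,0,0,0,0,0,0])

```text
clock: 7.3
tcp_pos: [0.5509, 0.0957, 0.1887]
eef_rot: [0.0, 0.998, 0.062, -0.001]
contact_force: [-0.8, 1.5, -0.3]
grip_width: 0.0238
finger_force: 30.0
```

```bash
cat > s4.py <<'E'
from plan import *
np.set_printoptions(precision=4,suppress=True)
print(pose(),robot.read_state()['clock'],robot.read_state()['contact_force'])
p=vision.get_image('wrist'); save(p,'w2'); C=cloud(p); h,s,v=cv2.split(cv2.cvtColor(p['image'],cv2.COLOR_BGR2HSV)); ok=p['z_map']>0
near=ok&(np.hypot(C[...,0]-.617,C[...,1]-.094)<.02)
for nm,m in {'dark':near&(v<60),'orange':near&(s>130)&(h>5)&(h<22)}.items():
    Q=C[m]; print(nm,len(Q)); r=cv2.minAreaRect(Q[:,:2].astype(np.float32)*1000); print(np.percentile(Q[:,2],[5,50,95]),np.round(r[0],1),np.round(r[1],1),r[2])
    yy,xx=np.nonzero(m); print('pix',xx.mean(),yy.mean(), at_z(p,((xx.min()+xx.max())/2,(yy.min()+yy.max())/2),.07))
u=proj(p,[.617,.094,.07]); print(u); x,y=map(int,u); i=p['image'][max(y-60,0):y+60,max(x-80,0):x+80]; cv2.imwrite('pics/w2c.png',cv2.resize(i,None,fx=4,fy=4))
E
python3 s4.py
```

```text
[0.5509 0.0957 0.1887 7.0801] 7.3 [-0.7691  1.458  -0.3205]
dark 348
[0.0461 0.0712 0.0726] [617.8  94.8] [24.4 24.8] 82.37962341308594
pix 332.0603448275862 112.0603448275862 [0.6176 0.0944 0.07  ]
orange 232
[0.0614 0.0627 0.0639] [615.1  95.3] [14.2 11.7] 82.75364685058594
pix 329.7413793103448 115.3103448275862 [0.615  0.0953 0.07  ]
[331.8219 113.311 ]
```

View pics/w2c.png

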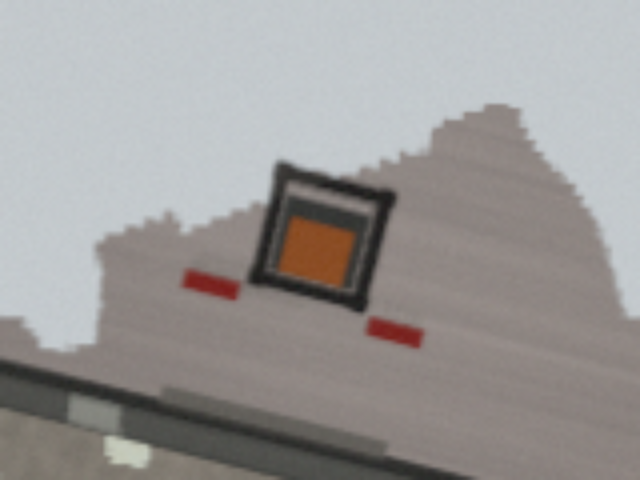

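>>> move_arm(fingers=[255,255,255,255,255,255,255,255], translation=[[3,0.4,0],[6.5,0.9,0],[6.5,0.9,1],[6.5,0.9,2],[6.5,0.9,2.5],[6.5,0.9,2.5],[6.5,0.9,2.5],[6.5,0.9,2.5]], twist=[0,0,0,0,0,0,0,0])

```text
clock: 8.15
tcp_pos: [0.6168, 0.0972, 0.1653]
eef_rot: [0.0, 0.998, 0.064, 0.0]
contact_force: [-0.3, -0.3, -0.8]
grip_width: 0.0239
finger_force: 30.0
```

```bash
python3 dow.py; python3 -c "
import cv2
a=cv2.imread('pics/d_wrist.png')[130:330,220:420]; b=cv2.imread('pics/d_scene.png')[140:270,330:460]
import numpy as np
cv2.imwrite('pics/d2.png',np.hstack([cv2.resize(a,(400,400)),cv2.resize(b,(400,400))]))"
```

```text
[0.6168 0.0972 0.1653 7.2815] 8.15 0.02391368711772667 29.999827444553375 [-0.2835 -0.3409 -0.8043]
scene red 840 z [0.1547 0.2497 0.4587] xy [0.6302 0.0979] [0.6074 0.074  0.6492 0.1327]
scene wood 80 z [0.059  0.1005 0.1368] xy [0.6198 0.0951] [0.0915 0.0174]
wrist red 4885 z [0.1544 0.2041 0.2431] xy [0.628  0.0984] [0.6157 0.0821 0.6306 0.1149]
wrist wood 433 z [0.0472 0.0634 0.1239] xy [0.6205 0.0965] [0.0758 0.0682]
```

View pics/d2.png

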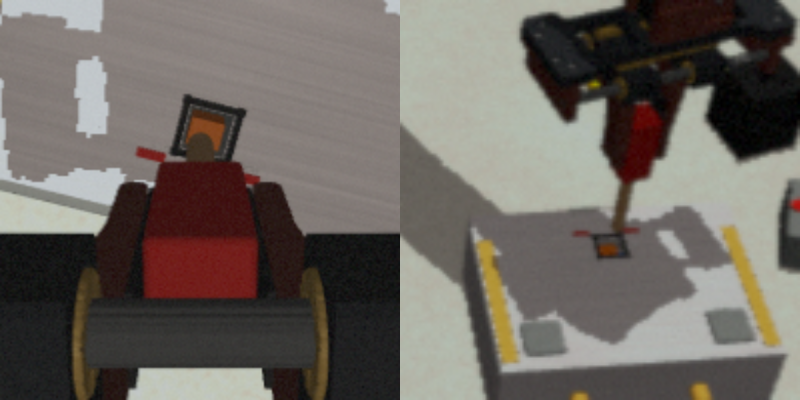

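The tip sits just above the hole, slightly to its +y side. I'll correct by 2.5 mm and enter.

>>> move_arm(fingers=[255,255,255,255,255,255,255,255], translation=[[-0.1,0.2,0],[-0.1,0.25,0],[-0.1,0.25,0.5],[-0.1,0.25,1.2],[-0.1,0.25,1.8],[-0.1,0.25,2.2],[-0.1,0.25,2.2],[-0.1,0.25,2.2]], twist=[0,0,0,0,0,0,0,0])

```text
clock: 9.1
tcp_pos: [0.6162, 0.0944, 0.1425]
eef_rot: [-0.0, 0.998, 0.063, -0.0]
contact_force: [-0.6, -0.3, -0.7]
grip_width: 0.0241
finger_force: 30.0
```

>>> move_arm(fingers=[255,255,255,255,255,255,255,255], translation=[[0,0,0.4],[0,0,0.8],[0,0,1.2],[0,0,1.4],[0,0,1.4],[0,0,1.4],[0,0,1.4],[0,0,1.4]], twist=[0,0,0,0,0,0,0,0])

```text
clock: 9.9
tcp_pos: [0.6163, 0.0943, 0.1287]
eef_rot: [0.0, 0.998, 0.063, 0.0]
contact_force: [0.2, -0.3, -0.9]
grip_width: 0.0239
finger_force: 30.0
```

```bash
python3 -c "
from plan import *
print(pose(),robot.read_state()['contact_force'])
p=vision.get_image('top'); C=cloud(p); 
for z in range(1):
    m=(p['z_map']>0)&(abs(C[...,2]-.047)<.008)&(C[...,0]<.58)&(C[...,0]>.38)&(abs(C[...,1]-.1)<.13); print(m.sum(), C[m].min(0) if m.sum() else '')
"
```

```text
[0.61627177 0.09432355 0.12868535 7.25820403] [ 0.23942227 -0.27733623 -0.91204055]
54 [ 0.47217742 -0.00611554  0.0410321 ]
```

>>> move_arm(fingers=[255,255,255,255,255,255,255,255], translation=[[0,0,0],[0,0,0],[0,0,0],[0,0,-1],[0,0,-3],[0,0,-5],[0,0,-6.5],[0,0,-7.5]], twist=[0,0,0,0,0,0,0,0])

```text
clock: 10.75
tcp_pos: [0.6167, 0.0945, 0.2055]
eef_rot: [-0.0, 0.998, 0.063, 0.001]
contact_force: [0.1, 0.3, -1.6]
grip_width: 0.0234
finger_force: 30.0
```

```bash
python3 -c "
from plan import *
print(pose(),robot.read_state()['contact_force'])
p=vision.get_image('top');save(p,'t3'); C=cloud(p); 
m=(p['z_map']>0)&(abs(C[...,2]-.047)<.008)&(C[...,0]<.58)&(C[...,0]>.38)&(abs(C[...,1]-.1)<.13); print(m.sum(), C[m].min(0) if m.sum() else '')
plan([(552,98,205,7.3),(447,304.5,205,7.3,4.8,3)])
"
```

```text
[0.61666376 0.09452144 0.20553234 7.26204439] [ 0.12329193  0.31199155 -1.56984763]
54 [ 0.43794754 -0.0064452   0.04335956]
{"translation": [[-3.21, -0.58, 0.08], [-6.42, -1.16, 0.16], [-7.98, -5.52, 0.16], [-9.54, -9.88, 0.16], [-11.1, -14.24, 0.16], [-12.67, -18.61, 0.16], [-14.23, -22.97, 0.16], [-14.23, -22.97, 0.16]], "twist": [-0.0, -0.0, -0.0, -0.0, -0.0, -0.0, -0.0, -0.0]}
{"translation": [[0.0, 0.0, 0.0], [0.0, 0.0, 0.0], [0.0, 0.0, 0.0], [0.0, 0.0, 0.0], [0.0, 0.0, 0.0], [0.0, 0.0, 0.0], [0.0, 0.0, 0.0], [0.0, 0.0, 0.0]], "twist": [-0.0, -0.0, -0.0, -0.0, -0.0, -0.0, -0.0, -0.0]}
end [0.447  0.3045 0.205  7.2587]
```

The drawer is open. Taking the dowel back.

>>> move_arm(fingers=[255,255,255,255,255,255,255,255], translation=[[-3.2,-0.6,0.1],[-6.4,-1.2,0.1],[-8,-5.5,0.1],[-9.5,-9.8,0.1],[-11.1,-14.2,0.1],[-12.7,-18.6,0.1],[-14.2,-22.9,0.1],[-14.2,-22.9,0.1]], twist=[0,0,0,0,0,0,0,0])

```text
clock: 11.6
tcp_pos: [0.4419, 0.3101, 0.2028]
eef_rot: [-0.002, 0.998, 0.068, -0.001]
contact_force: [0.7, -1.0, -1.0]
grip_width: 0.0239
finger_force: 30.0
```

>>> move_arm(fingers=[255,255,255,255,255,255,255,255], translation=[[0,0,1],[0,0,2],[0,0,3],[0,0,3.5],[0,0,3.5],[0,0,3.5],[0,0,3.5],[0,0,3.5]], twist=[0,0,0,0,0,0,0,0])

```text
clock: 12.4
tcp_pos: [0.4466, 0.3037, 0.1681]
eef_rot: [-0.0, 0.998, 0.063, 0.0]
contact_force: [-0.8, 0.4, -0.5]
grip_width: 0.0237
finger_force: 30.0
```

```bash
python3 dow.py
```

```text
[0.4466 0.3037 0.1681 7.2601] 12.4 0.02367993895250398 29.999966025352478 [-0.8228  0.4343 -0.468 ]
scene red 672 z [0.1561 0.2498 0.4325] xy [0.4603 0.3005] [0.44   0.2786 0.4792 0.3374]
scene wood 91 z [0.0433 0.0704 0.14  ] xy [0.4508 0.302 ] [-0.1651  0.0507]
wrist red 4800 z [0.1612 0.207  0.2447] xy [0.4576 0.305 ] [0.4463 0.2893 0.4601 0.3213]
wrist wood 261 z [0.0524 0.1042 0.1283] xy [0.4513 0.3046] [-0.0129  0.0635]
```

>>> move_arm(fingers=[255,255,255,255,255,255,255,255], translation=[[0.06,0.03,1],[0.06,0.03,2],[0.06,0.03,3],[0.06,0.03,4],[0.06,0.03,5],[0.06,0.03,6],[0.06,0.03,6],[0.06,0.03,6]], twist=[0,0,0,0,0,0,0,0])

```text
clock: 13.35
tcp_pos: [0.4469, 0.3034, 0.1074]
eef_rot: [0.0, 0.998, 0.063, -0.0]
contact_force: [0.6, 1.1, -0.6]
grip_width: 0.0237
finger_force: 30.0
```

>>> move_arm(fingers=[255,255,255,255,255,255,255,255], translation=[[0,0,0.8],[0,0,1.4],[0,0,1.9],[0,0,2.2],[0,0,2.2],[0,0,2.2],[0,0,2.2],[0,0,2.2]], twist=[0,0,0,0,0,0,0,0])

```text
clock: 14.15
tcp_pos: [0.4471, 0.3035, 0.0859]
eef_rot: [-0.0, 0.998, 0.063, 0.0]
contact_force: [-0.7, -0.4, -0.4]
grip_width: 0.0236
finger_force: 30.0
```

>>> move_arm(fingers=[170,120,80,60,60,60,60,60], translation=[[0,0,0],[0,0,0],[0,0,0],[0,0,0],[0,0,0],[0,0,0],[0,0,0],[0,0,0]], twist=[0,0,0,0,0,0,0,0])

```text
clock: 14.95
tcp_pos: [0.447, 0.3033, 0.0856]
eef_rot: [0.0, 0.998, 0.063, 0.0]
contact_force: [-0.1, -0.3, 0.3]
grip_width: 0.0673
finger_force: 0.0
```

>>> move_arm(fingers=[60,60,60,60,60,60,60,60], translation=[[0,0,-2],[0,0,-5],[0,0,-8],[0,0,-11],[0,0,-13],[0,0,-14.5],[0,0,-14.5],[0,0,-14.5]], twist=[0,0,0,0,0,0,0,0])

```text
clock: 15.75
tcp_pos: [0.4469, 0.3032, 0.2302]
eef_rot: [0.0, 0.998, 0.063, 0.0]
contact_force: [-0.5, 0.2, 0.8]
grip_width: 0.0674
finger_force: 0.0
```

```bash
sed -i "s/'w1'/'w3'/" s3.py; python3 s3.py; sed -i "s/^for n in \['top','scene'\]/for n in ['top']/" s2.py; python3 s2.py | grep -E "module|handle"; python3 - <<'E'
from plan import *
np.set_printoptions(precision=4,suppress=True)
# drawer from top: bays by colour
p=vision.get_image('top'); save(p,'t4'); C=cloud(p); h,s,v=cv2.split(cv2.cvtColor(p['image'],cv2.COLOR_BGR2HSV))
r=(p['z_map']>0)&(C[...,0]>.4)&(C[...,0]<.6)&(C[...,1]>-.03)&(C[...,1]<.23)
a=np.radians(-7.3); ux=np.array([np.cos(a),np.sin(a)]); uy=np.array([-np.sin(a),np.cos(a)])
for nm,m in {'blue':r&(h>95)&(h<130)&(s>90),'yel':r&(h>20)&(h<35)&(s>90),'panel':r&(abs(C[...,2]-.049)<.005),'orange':r&(h>5)&(h<18)&(s>120)}.items():
    Q=C[m]; L=np.c_[(Q[:,:2]-[.654,.0895])@ux,(Q[:,:2]-[.654,.0895])@uy]
    print(nm,m.sum(),'local min/max',L.min(0),L.max(0),'z',np.percentile(Q[:,2],[5,50,95]))
i=p['image'][140:270,180:330]; cv2.imwrite('pics/t4c.png',cv2.resize(i,None,fx=5,fy=5,interpolation=cv2.INTER_CUBIC)[:600])
E
```

```text
[0.4469 0.3032 0.2302 7.2567] [-0.214   0.319  -0.5885  1.7634  0.1951  1.1178 -2.3092] 15.75
cam [0.5124 0.3118 0.3931] [-0.2413 -0.0307 -0.97  ] 327.0560707481078
red top [305 177  29  29 802] 0.12459496075031451 [447.8 304.1] [24.2 23.6] 7.7
stand [  444     0   196   106 13239] 0.07074266801498147 [620.4  95.3] [210.4  91.4] 84.0
stand [ 290  149   61   59 2461] 0.06885767424498845 [448.  303.1] [60.4 60.1] 7.2
stand [  0 200  73  58 363] 0.06842485028073897 [371.3 596.6] [97.8 42.9] 56.6
top handle 17 [104.9 256.7] z med/max [0.1224 0.1279] rect [359.7 568.8] [35.5  6. ] 8.7
top handle 8 [104.1 273.1] z med/max [0.1234 0.129 ] rect [312.8 570.6] [ 4.4 12.2] 83.5
top module 102 [380.  198.8] z med/max [0.0336 0.0383] rect [ 528.4 -259.1] [27.6 42.4] 37.6
top module 109 [402.8 204.4] z med/max [0.0336 0.0388] rect [ 509.2 -330.4] [41.4 28. ] 66.0
top module 106 [376.5 227.7] z med/max [0.034  0.0389] rect [ 437.3 -245. ] [26.8 41.4] 25.6
top module 107 [405.8 232.7] z med/max [0.0332 0.0377] rect [ 419.7 -337. ] [41.9 27.6] 54.7
blue 762 local min/max [-0.2106  0.0174] [-0.0873  0.0833] z [0.0076 0.0134 0.019 ]
yel 771 local min/max [-0.2117 -0.1031] [-0.0413 -0.017 ] z [0.0076 0.0133 0.0194]
panel 160 local min/max [-0.2214 -0.106 ] [-0.0453  0.0997] z [0.045  0.0496 0.0535]
orange 17 local min/max [-0.1752 -0.0082] [-0.1648  0.0045] z [0.0584 0.062  0.068 ]
```

View pics/t4c.png

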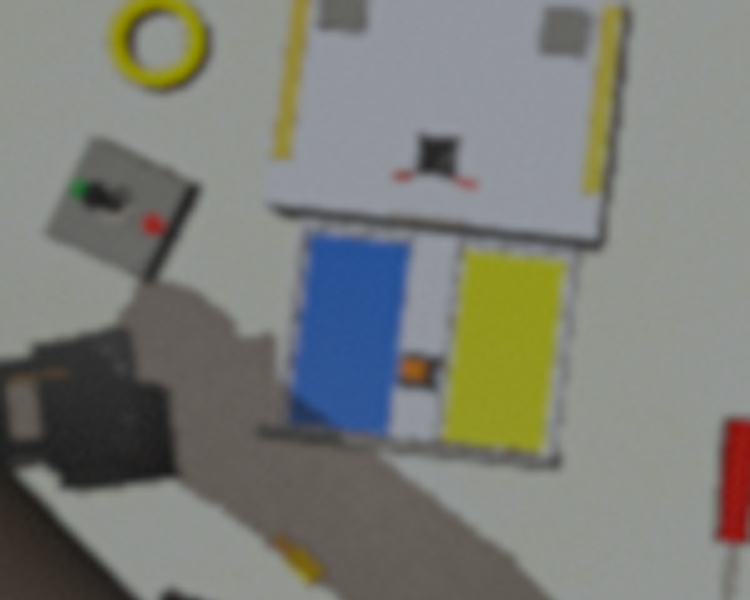

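The drawer is fully open with both bays clear, and the dowel is home with its handle top at z 0.1246. Next, hover over the first blue module.

```bash
python3 -c "
from plan import *
plan([(528.6,-258.8,160,127,4.6,2)])
"
```

```text
{"translation": [[0.07, 3.78, 0.46], [0.14, 7.57, 0.93], [0.21, 11.35, 1.39], [0.28, 15.14, 1.85], [0.34, 18.92, 2.32], [0.41, 22.7, 2.78], [0.48, 26.49, 3.24], [0.55, 30.27, 3.7]], "twist": [-0.14, -0.28, -0.42, -0.56, -0.7, -0.84, -0.98, -1.11]}
{"translation": [[-3.36, 1.75, 0.47], [-6.72, 3.49, 0.93], [-10.08, 5.24, 1.39], [-13.44, 6.98, 1.86], [-16.8, 8.72, 2.32], [-20.15, 10.47, 2.78], [-23.51, 12.21, 3.25], [-23.51, 12.21, 3.25]], "twist": [-0.14, -0.28, -0.42, -0.56, -0.7, -0.84, -0.98, -0.98]}
{"translation": [[-0.0, -0.0, -0.0], [-0.0, -0.0, -0.0], [-0.0, -0.0, -0.0], [-0.0, -0.0, -0.0], [-0.0, -0.0, -0.0], [-0.0, -0.0, -0.0], [-0.0, -0.0, -0.0], [-0.0, -0.0, -0.0]], "twist": [0.0, 0.0, 0.0, 0.0, 0.0, 0.0, 0.0, 0.0]}
end [  0.5286  -0.2588   0.16   127.0152]
```

>>> move_arm(fingers=[60,60,60,60,60,60,60,60], translation=[[0.1,3.8,0.5],[0.1,7.6,1],[0.2,11.4,1.4],[0.3,15.1,1.8],[0.3,18.9,2.3],[0.4,22.7,2.8],[0.5,26.5,3.2],[0.6,30.3,3.7]], twist=[-0.14,-0.28,-0.42,-0.56,-0.7,-0.84,-0.98,-1.11])

```text
clock: 16.7
tcp_pos: [0.491, 0.002, 0.1929]
eef_rot: [-0.0, 0.813, 0.582, -0.0]
contact_force: [1.2, -1.0, -0.4]
grip_width: 0.0669
finger_force: 0.0
```

>>> move_arm(fingers=[60,60,60,60,60,60,60,60], translation=[[-3.4,1.7,0.5],[-6.7,3.5,1],[-10.1,5.2,1.4],[-13.4,7,1.9],[-16.8,8.7,2.3],[-20.2,10.5,2.8],[-23.5,12.2,3.2],[-23.5,12.2,3.2]], twist=[-0.14,-0.28,-0.42,-0.56,-0.7,-0.84,-0.98,-0.98])

```text
clock: 17.5
tcp_pos: [0.5279, -0.2646, 0.1591]
eef_rot: [-0.001, 0.447, 0.894, -0.001]
contact_force: [-0.3, 1.1, -1.0]
grip_width: 0.0673
finger_force: 0.0
```

>>> move_arm(fingers=[60,60,60,60,60,60,60,60], translation=[[0,0,0],[0,0,0],[0,0,0],[0,0,0],[0,0,0],[0,0,0],[0,0,0],[0,0,0]], twist=[0,0,0,0,0,0,0,0])

```text
clock: 18.3
tcp_pos: [0.5295, -0.2585, 0.1617]
eef_rot: [0.0, 0.446, 0.895, -0.0]
contact_force: [0.3, 0.6, -0.5]
grip_width: 0.0671
finger_force: 0.0
```

```bash
cat > mod.py <<'E'
from plan import *
import sys
np.set_printoptions(precision=4,suppress=True)
P=pose(); s0=robot.read_state(); print('pose',P,'t',s0['clock'],'q7',s0['joint_pos'][6],'grip',s0['grip_width'])
def col(h,s):
    return 'blue' if 95<h<130 else 'yellow' if 20<h<36 else 'pink' if h>140 or h<8 else '?%d'%h
for n in sys.argv[1:] or ['wrist']:
    p=vision.get_image(n); save(p,'m_'+n); C=cloud(p); h,s,v=cv2.split(cv2.cvtColor(p['image'],cv2.COLOR_BGR2HSV))
    m=(p['z_map']>0)&(C[...,2]>.026)&(C[...,2]<.048)&(C[...,1]<-.15)&(C[...,0]>.3)
    k,l,st,ce=cv2.connectedComponentsWithStats(m.astype(np.uint8))
    for i in range(1,k):
        if st[i,4]<50: continue
        Q=C[l==i]; zt=np.median(Q[:,2]); Q=Q[Q[:,2]>zt-.004]
        r=cv2.minAreaRect(Q[:,:2].astype(np.float32)*1000); d=max(r[1])
        if not 34<d<52 : continue
        mm=(l==i)&(s>90); yaw=r[2] if r[1][0]>r[1][1] else r[2]+90
        c=col(np.median(h[mm]),0) if mm.sum() else 'none'
        b=[st[i,0],st[i,1],st[i,0]+st[i,2],st[i,1]+st[i,3]]
        a=np.radians(P[3]); dx=(np.array(r[0])/10-P[:2]*100)
        print(n,c,'box',b,'c',np.round(r[0],1),np.round(r[1],1),'longaxis',round(yaw,1),'ztop',round(zt,4),'| tool shift cm',np.round([dx@[np.cos(a),np.sin(a)],dx@[np.sin(a),-np.cos(a)]],2),'twist',np.round(-np.radians((yaw-P[3]+90)%180-90),3))
E
python3 mod.py wrist top
```

```text
pose [  0.5295  -0.2585   0.1617 127.0124] t 18.3 q7 0.6979441402530684 grip 0.06709074509851146
wrist blue box [np.int32(227), np.int32(86), np.int32(266), np.int32(139)] c [ 437.2 -244. ] [28.9 41.8] longaxis 115.5 ztop 0.0339 | tool shift cm [ 6.71 -6.5 ] twist 0.201
wrist yellow box [np.int32(149), np.int32(161), np.int32(203), np.int32(203)] c [ 419.4 -335.3] [42.1 28.2] longaxis 55.4 ztop 0.0338 | tool shift cm [  0.49 -13.42] twist 1.25
wrist blue box [np.int32(303), np.int32(162), np.int32(335), np.int32(208)] c [ 527.8 -257.7] [28.  41.5] longaxis 128.2 ztop 0.0338 | tool shift cm [ 0.17 -0.09] twist -0.021
top none box [np.int32(429), np.int32(154), np.int32(442), np.int32(164)] c [ 655.4 -438. ] [28.4 36.5] longaxis 95.9 ztop 0.03 | tool shift cm [-21.92  -0.76] twist 0.543
top none box [np.int32(439), np.int32(191), np.int32(454), np.int32(204)] c [ 531.2 -467.3] [42.1 28.4] longaxis 60.1 ztop 0.0316 | tool shift cm [-16.78 -12.44] twist 1.167
top blue box [np.int32(369), np.int32(221), np.int32(385), np.int32(235)] c [ 437.3 -244.9] [26.6 41.1] longaxis 115.8 ztop 0.0342 | tool shift cm [ 6.63 -6.55] twist 0.196
```

>>> move_arm(fingers=[60,60,60,60,60,60,60,60], translation=[[0.2,-0.1,3],[0.2,-0.1,6],[0.2,-0.1,9],[0.2,-0.1,12],[0.2,-0.1,14],[0.2,-0.1,14.6],[0.2,-0.1,14.6],[0.2,-0.1,14.6]], twist=[-0.02,-0.02,-0.02,-0.02,-0.02,-0.02,-0.02,-0.02])

```text
clock: 19.2
tcp_pos: [0.5282, -0.2576, 0.0166]
eef_rot: [0.001, 0.437, 0.899, 0.0]
contact_force: [-0.7, -0.6, -0.4]
grip_width: 0.0669
finger_force: 0.0
```

>>> move_arm(fingers=[200,255,255,255,255,255,255,255], force=25, translation=[[0,0,0],[0,0,0],[0,0,0],[0,0,0],[0,0,0],[0,0,0],[0,0,0],[0,0,0]], twist=[0,0,0,0,0,0,0,0])

```text
clock: 20.0
tcp_pos: [0.5275, -0.2575, 0.0158]
eef_rot: [0.0, 0.437, 0.899, -0.0]
contact_force: [-1.1, 0.7, 2.0]
grip_width: 0.0277
finger_force: 25.0
```

```bash
python3 -c "
from plan import *
s=robot.read_state(); print(pose(),s['grip_width'],s['finger_force'],s['contact_force'])
P=pose()*[1000,1000,1000,1]
plan([(P[0],P[1],120,P[3]),(545.3,153.8,120,172.7,4.6,2)])
"
```

```text
[ 5.27515959e-01 -2.57496250e-01  1.57519150e-02  1.28159187e+02] 0.02768766064586608 25.00028282403946 [-1.08435702  0.65226219  1.9798127 ]
{"translation": [[0.0, 0.0, -3.47], [0.0, 0.0, -6.95], [0.0, 0.0, -10.42], [3.47, 2.98, -10.42], [6.94, 5.96, -10.42], [10.41, 8.94, -10.42], [13.89, 11.92, -10.42], [17.36, 14.89, -10.42]], "twist": [-0.0, -0.0, -0.0, -0.09, -0.17, -0.26, -0.35, -0.43]}
{"translation": [[1.91, 4.16, -0.0], [3.82, 8.31, -0.0], [5.74, 12.47, -0.0], [7.65, 16.62, -0.0], [7.65, 16.62, -0.0], [7.65, 16.62, -0.0], [7.65, 16.62, -0.0], [7.65, 16.62, -0.0]], "twist": [-0.09, -0.17, -0.26, -0.35, -0.35, -0.35, -0.35, -0.35]}
end [5.453000e-01 1.538000e-01 1.200000e-01 1.728499e+02]
```

>>> move_arm(fingers=[255,255,255,255,255,255,255,255], translation=[[0,0,-3.5],[0,0,-7],[0,0,-10.4],[3.5,3,-10.4],[6.9,6,-10.4],[10.4,8.9,-10.4],[13.9,11.9,-10.4],[17.4,14.9,-10.4]], twist=[0,0,0,-0.09,-0.17,-0.26,-0.35,-0.43])

```text
clock: 20.8
tcp_pos: [0.5368, -0.0271, 0.1197]
eef_rot: [0.0, 0.234, 0.972, -0.0]
contact_force: [0.7, 0.2, -0.2]
grip_width: 0.0275
finger_force: 25.0
```

>>> move_arm(fingers=[255,255,255,255,255,255,255,255], translation=[[1.9,4.2,0],[3.8,8.3,0],[5.7,12.5,0],[7.6,16.6,0],[7.6,16.6,0],[7.6,16.6,0],[7.6,16.6,0],[7.6,16.6,0]], twist=[-0.09,-0.17,-0.26,-0.35,-0.35,-0.35,-0.35,-0.35])

```text
clock: 21.6
tcp_pos: [0.5456, 0.1519, 0.1194]
eef_rot: [-0.0, 0.064, 0.998, -0.001]
contact_force: [0.6, 0.7, -0.5]
grip_width: 0.0275
finger_force: 25.0
```

```bash
cat > pl.py <<'E'
from plan import *
import sys
np.set_printoptions(precision=4,suppress=True)
P=pose(); s=robot.read_state(); print('pose',P,'grip',s['grip_width'],s['finger_force'],s['clock'],s['contact_force'])
t=np.array([float(a) for a in sys.argv[1:5]]); a=np.radians(P[3]); d=t[:3]/10-P[:3]*100
print('shift cm',np.round([d[:2]@[np.cos(a),np.sin(a)],d[:2]@[np.sin(a),-np.cos(a)],-d[2]],2),'twist',round(-np.radians(t[3]-P[3]),3))
E
python3 pl.py 545.3 153.8 25 172.7
```

```text
pose [  0.5456   0.1519   0.1194 172.6865] grip 0.0275362146304853 24.999786615371704 21.6 [ 0.6006  0.6593 -0.5158]
shift cm [0.06 0.18 9.44] twist -0.0
```

>>> move_arm(fingers=[255,255,255,255,255,255,255,255], translation=[[0.05,0.15,2],[0.05,0.15,4],[0.05,0.15,6],[0.05,0.15,8],[0.05,0.15,9],[0.05,0.15,9.4],[0.05,0.15,9.4],[0.05,0.15,9.4]], twist=[0,0,0,0,0,0,0,0])

```text
clock: 22.4
tcp_pos: [0.5457, 0.1554, 0.0264]
eef_rot: [0.001, 0.063, 0.998, 0.0]
contact_force: [-0.1, 0.1, -1.0]
grip_width: 0.028
finger_force: 25.0
```

>>> move_arm(fingers=[145,145,145,145,145,145,145,145], translation=[[0,0,0],[0,0,0],[0,0,0],[0,0,0],[0,0,0],[0,0,-1],[0,0,-2.5],[0,0,-5]], twist=[0,0,0,0,0,0,0,0])

```text
clock: 23.2
tcp_pos: [0.5445, 0.1553, 0.0763]
eef_rot: [-0.001, 0.062, 0.998, -0.0]
contact_force: [0.4, 0.7, -0.4]
grip_width: 0.0381
finger_force: 0.0
```

```bash
python3 -c "
from plan import *
s=robot.read_state(); print(pose(),s['grip_width'],s['finger_force'],s['contact_force'])
P=pose()*[1000,1000,1000,1]
plan([(P[0],P[1],130,P[3]),(437.5,-244.5,150,115.6,4.6,2)])
"
```

```text
[5.44471246e-01 1.55270609e-01 7.62655273e-02 1.72872150e+02] 0.03810274602145401 0.0 [ 0.37220966  0.69402604 -0.37999033]
{"translation": [[0.0, 0.0, -2.69], [0.0, 0.0, -5.37], [0.57, -4.1, -5.57], [1.13, -8.2, -5.77], [1.7, -12.3, -5.97], [2.26, -16.4, -6.17], [2.83, -20.5, -6.37], [3.39, -24.6, -6.57]], "twist": [-0.0, -0.0, 0.1, 0.2, 0.3, 0.4, 0.5, 0.6]}
{"translation": [[-1.84, -3.7, -0.2], [-3.69, -7.4, -0.4], [-5.54, -11.11, -0.6], [-7.39, -14.81, -0.8], [-7.39, -14.81, -0.8], [-7.39, -14.81, -0.8], [-7.39, -14.81, -0.8], [-7.39, -14.81, -0.8]], "twist": [0.1, 0.2, 0.3, 0.4, 0.4, 0.4, 0.4, 0.4]}
end [  0.4375  -0.2445   0.15   115.5764]
```

>>> move_arm(fingers=[145,145,60,60,60,60,60,60], translation=[[0,0,-2.7],[0,0,-5.4],[0.6,-4.1,-5.6],[1.1,-8.2,-5.8],[1.7,-12.3,-6],[2.3,-16.4,-6.2],[2.8,-20.5,-6.4],[3.4,-24.6,-6.6]], twist=[0,0,0.1,0.2,0.3,0.4,0.5,0.6])

```text
clock: 24.0
tcp_pos: [0.4805, -0.0858, 0.1431]
eef_rot: [0.001, 0.356, 0.934, 0.0]
contact_force: [1.1, 0.0, 1.2]
grip_width: 0.0672
finger_force: 0.0
```

>>> move_arm(fingers=[60,60,60,60,60,60,60,60], translation=[[-1.8,-3.7,-0.2],[-3.7,-7.4,-0.4],[-5.5,-11.1,-0.6],[-7.4,-14.8,-0.8],[-7.4,-14.8,-0.8],[-7.4,-14.8,-0.8],[-7.4,-14.8,-0.8],[-7.4,-14.8,-0.8]], twist=[0.1,0.2,0.3,0.4,0.4,0.4,0.4,0.4])

```text
clock: 24.8
tcp_pos: [0.4387, -0.2429, 0.1501]
eef_rot: [0.0, 0.532, 0.847, 0.0]
contact_force: [-0.6, 0.4, -0.9]
grip_width: 0.0673
finger_force: 0.0
```

```bash
python3 mod.py wrist top; cat > bay.py <<'E'
from plan import *
np.set_printoptions(precision=1,suppress=True)
a=np.radians(-7.3); R=np.array([[np.cos(a),np.sin(a)],[-np.sin(a),np.cos(a)]])
for n in ['top','scene']:
    p=vision.get_image(n); save(p,'b_'+n); C=cloud(p); h,s,v=cv2.split(cv2.cvtColor(p['image'],cv2.COLOR_BGR2HSV))
    L=(C[...,:2]-[.654,.0895])@R.T*1000
    m=(p['z_map']>0)&(L[...,0]>-210)&(L[...,0]<-84)&(abs(L[...,1])<88)&(abs(L[...,1])>13)&(C[...,2]>.03)&(C[...,2]<.075)
    k,l,st,ce=cv2.connectedComponentsWithStats(m.astype(np.uint8))
    for i in range(1,k):
        if st[i,4]<25: continue
        Q=L[l==i].astype(np.float32); r=cv2.minAreaRect(Q); mm=(l==i)&(s>90)
        print(n,st[i,4],'bay-rel x,y',r[0][0]+148,r[0][1]-50*np.sign(r[0][1]),'size',np.round(r[1],1),'ang',round(r[2],1),'ztop',round(float(np.median(C[l==i][:,2])),4),'hue',np.median(h[mm]) if mm.sum() else None)
E
python3 bay.py
```

```text
pose [  0.4387  -0.2429   0.1501 115.7297] t 24.8 q7 0.5830407756353968 grip 0.06730639249126043
wrist blue box [np.int32(301), np.int32(166), np.int32(334), np.int32(214)] c [ 437.  -244.1] [27.9 42.4] longaxis 116.2 ztop 0.0338 | tool shift cm [-0.04 -0.21] twist -0.008
top pink box [np.int32(427), np.int32(154), np.int32(442), np.int32(164)] c [ 654.9 -435.2] [27.9 42.4] longaxis 95.1 ztop 0.0309 | tool shift cm [-26.71  11.13] twist 0.36
top yellow box [np.int32(396), np.int32(190), np.int32(411), np.int32(200)] c [ 534.5 -331.2] [41.9 26.2] longaxis 61.7 ztop 0.0332 | tool shift cm [-12.12   4.8 ] twist 0.943
top none box [np.int32(439), np.int32(190), np.int32(454), np.int32(204)] c [ 531.9 -468.2] [42.4 27.1] longaxis 58.2 ztop 0.0311 | tool shift cm [-24.35  -1.39] twist 1.004
top 122 bay-rel x,y 32.88941955566406 0.16386032104492188 size [42.1 28.2] ang 0.6 ztop 0.0427 hue 109.0
scene 97 bay-rel x,y 27.144935607910156 1.7447929382324219 size [34.5 27.4] ang 0.1 ztop 0.0415 hue 109.0
```

Module 1 is seated well. One yellow was knocked to (534,-331), so I'll re-measure it later. Picking up blue 2.

>>> move_arm(fingers=[60,60,60,60,60,60,60,60], translation=[[0,-0.2,3],[0,-0.2,6],[0,-0.2,9],[0,-0.2,12],[0,-0.2,13.4],[0,-0.2,13.4],[0,-0.2,13.4],[0,-0.2,13.4]], twist=[-0.01,-0.01,-0.01,-0.01,-0.01,-0.01,-0.01,-0.01])

```text
clock: 25.8
tcp_pos: [0.4372, -0.2456, 0.017]
eef_rot: [0.001, 0.529, 0.849, 0.0]
contact_force: [-0.4, -0.4, 1.0]
grip_width: 0.0676
finger_force: 0.0
```

>>> move_arm(fingers=[200,255,255,255,255,255,255,255], force=25, translation=[[0,0,0],[0,0,0],[0,0,0],[0,0,0],[0,0,0],[0,0,0],[0,0,0],[0,0,0]], twist=[0,0,0,0,0,0,0,0])

```text
clock: 26.6
tcp_pos: [0.4364, -0.2453, 0.0157]
eef_rot: [0.0, 0.529, 0.849, -0.0]
contact_force: [-0.3, 0.5, 1.5]
grip_width: 0.0282
finger_force: 25.0
```

```bash
python3 -c "
from plan import *
s=robot.read_state(); print(pose(),s['grip_width'],s['finger_force'],s['contact_force'])
P=pose()*[1000,1000,1000,1]
plan([(P[0],P[1],120,P[3]),(481.9,162,120,172.7,4.6,2)])
"
```

```text
[ 4.36359032e-01 -2.45273238e-01  1.57391793e-02  1.16128318e+02] 0.02819244880364849 25.00034809112549 [-0.33487172  0.51687102  1.4934224 ]
{"translation": [[0.0, 0.0, -3.48], [0.0, 0.0, -6.95], [0.0, 0.0, -10.43], [3.84, 2.45, -10.43], [7.68, 4.89, -10.43], [11.52, 7.34, -10.43], [15.36, 9.79, -10.43], [19.2, 12.24, -10.43]], "twist": [-0.0, -0.0, -0.0, -0.11, -0.22, -0.33, -0.44, -0.55]}
{"translation": [[2.0, 4.09, 0.0], [3.99, 8.18, 0.0], [5.99, 12.28, 0.0], [7.98, 16.37, 0.0], [7.98, 16.37, 0.0], [7.98, 16.37, 0.0], [7.98, 16.37, 0.0], [7.98, 16.37, 0.0]], "twist": [-0.11, -0.22, -0.33, -0.44, -0.44, -0.44, -0.44, -0.44]}
end [4.819000e-01 1.620000e-01 1.200000e-01 1.728511e+02]
```

>>> move_arm(fingers=[255,255,255,255,255,255,255,255], translation=[[0,0,-3.5],[0,0,-7],[0,0,-10.4],[3.8,2.4,-10.4],[7.7,4.9,-10.4],[11.5,7.3,-10.4],[15.4,9.8,-10.4],[19.2,12.2,-10.4]], twist=[0,0,0,-0.11,-0.22,-0.33,-0.44,-0.55])

```text
clock: 27.4
tcp_pos: [0.461, -0.0175, 0.1197]
eef_rot: [0.0, 0.277, 0.961, -0.0]
contact_force: [1.0, 0.1, 0.0]
grip_width: 0.0282
finger_force: 25.0
```

>>> move_arm(fingers=[255,255,255,255,255,255,255,255], translation=[[2,4.1,0],[4,8.2,0],[6,12.3,0],[8,16.4,0],[8,16.4,0],[8,16.4,0],[8,16.4,0],[8,16.4,0]], twist=[-0.11,-0.22,-0.33,-0.44,-0.44,-0.44,-0.44,-0.44])

```text
clock: 28.2
tcp_pos: [0.4815, 0.1603, 0.1194]
eef_rot: [-0.0, 0.064, 0.998, -0.001]
contact_force: [0.2, 0.1, -1.7]
grip_width: 0.0278
finger_force: 25.0
```

```bash
python3 pl.py 481.9 162 25.4 172.7
```

```text
pose [  0.4815   0.1603   0.1194 172.6794] grip 0.027776459185731146 24.999832212924957 28.2 [ 0.2496  0.128  -1.664 ]
shift cm [-0.02  0.17  9.4 ] twist -0.0
```

>>> move_arm(fingers=[255,255,255,255,255,255,255,255], translation=[[0,0.05,2],[0,0.05,4],[0,0.05,6],[0,0.05,8],[0,0.05,9],[0,0.05,9.4],[0,0.05,9.4],[0,0.05,9.4]], twist=[0,0,0,0,0,0,0,0])

```text
clock: 29.0
tcp_pos: [0.482, 0.1628, 0.0264]
eef_rot: [0.001, 0.063, 0.998, 0.0]
contact_force: [-0.0, -0.3, -0.9]
grip_width: 0.0276
finger_force: 25.0
```

>>> move_arm(fingers=[145,145,145,145,145,145,145,145], translation=[[0,0,0],[0,0,0],[0,0,0],[0,0,0],[0,0,0],[0,0,-1],[0,0,-2.5],[0,0,-5]], twist=[0,0,0,0,0,0,0,0])

```text
clock: 29.8
tcp_pos: [0.4808, 0.1626, 0.0764]
eef_rot: [-0.001, 0.062, 0.998, -0.0]
contact_force: [1.1, 0.5, -0.1]
grip_width: 0.0378
finger_force: 0.0
```

```bash
python3 mod.py top; python3 -c "
from plan import *
P=pose()*[1000,1000,1000,1]
plan([(P[0],P[1],130,P[3]),(533,-331,150,62,4.6,2)])
"
```

```text
pose [  0.4808   0.1626   0.0764 172.8752] t 29.8 q7 0.4900503216318038 grip 0.03775121238735508
top none box [np.int32(427), np.int32(154), np.int32(442), np.int32(164)] c [ 654.5 -436. ] [28.7 41.8] longaxis 96.6 ztop 0.0313 | tool shift cm [-24.65 -57.25] twist 1.332
top yellow box [np.int32(395), np.int32(190), np.int32(411), np.int32(204)] c [ 533.3 -330.9] [41.2 28.3] longaxis 58.4 ztop 0.0337 | tool shift cm [-11.33 -48.32] twist -1.143
top none box [np.int32(439), np.int32(190), np.int32(454), np.int32(204)] c [ 532.5 -468.2] [41.  28.3] longaxis 60.2 ztop 0.0306 | tool shift cm [-12.96 -61.95] twist -1.175
top yellow box [np.int32(399), np.int32(226), np.int32(414), np.int32(240)] c [ 419.8 -336.7] [41.2 27.3] longaxis 54.5 ztop 0.0341 | tool shift cm [ -0.14 -50.31] twist -1.076
{"translation": [[0.0, 0.0, -2.48], [0.0, 0.0, -4.96], [-0.79, -3.46, -5.1], [-1.59, -6.93, -5.24], [-2.38, -10.39, -5.38], [-3.17, -13.86, -5.53], [-3.96, -17.32, -5.67], [-4.76, -20.79, -5.81]], "twist": [-0.0, -0.0, 0.14, 0.28, 0.41, 0.55, 0.69, 0.83]}
{"translation": [[-3.09, -1.76, -0.15], [-6.18, -3.51, -0.29], [-9.27, -5.26, -0.43], [-12.36, -7.02, -0.57], [-15.45, -8.77, -0.72], [-18.55, -10.52, -0.86], [-21.64, -12.28, -1.0], [-24.73, -14.03, -1.15]], "twist": [0.14, 0.28, 0.41, 0.55, 0.69, 0.83, 0.97, 1.11]}
{"translation": [[0.0, -0.0, 0.0], [0.0, -0.0, 0.0], [0.0, -0.0, 0.0], [0.0, -0.0, 0.0], [0.0, -0.0, 0.0], [0.0, -0.0, 0.0], [0.0, -0.0, 0.0], [0.0, -0.0, 0.0]], "twist": [-0.0, -0.0, -0.0, -0.0, -0.0, -0.0, -0.0, -0.0]}
end [ 0.533  -0.331   0.15   61.7491]
```

>>> move_arm(fingers=[145,145,60,60,60,60,60,60], translation=[[0,0,-2.5],[0,0,-5],[-0.8,-3.5,-5.1],[-1.6,-6.9,-5.2],[-2.4,-10.4,-5.4],[-3.2,-13.9,-5.5],[-4,-17.3,-5.7],[-4.8,-20.8,-5.8]], twist=[0,0,0.14,0.28,0.41,0.55,0.69,0.83])

```text
clock: 30.65
tcp_pos: [0.5036, -0.0507, 0.1352]
eef_rot: [0.001, 0.462, 0.887, 0.0]
contact_force: [1.4, 0.1, 0.8]
grip_width: 0.0671
finger_force: 0.0
```

>>> move_arm(fingers=[60,60,60,60,60,60,60,60], translation=[[-3.1,-1.8,-0.1],[-6.2,-3.5,-0.3],[-9.3,-5.3,-0.4],[-12.4,-7,-0.6],[-15.5,-8.8,-0.7],[-18.5,-10.5,-0.9],[-21.6,-12.3,-1],[-24.7,-14,-1.1]], twist=[0.14,0.28,0.41,0.55,0.69,0.83,0.97,1.12])

```text
clock: 31.45
tcp_pos: [0.532, -0.3334, 0.1463]
eef_rot: [0.0, 0.862, 0.506, 0.001]
contact_force: [0.0, 0.1, -0.1]
grip_width: 0.0673
finger_force: 0.0
```

>>> move_arm(fingers=[60,60,60,60,60,60,60,60], translation=[[0,0,0],[0,0,0],[0,0,0],[0,0,0],[0,0,0],[0,0,0],[0,0,0],[0,0,0]], twist=[0,0,0,0,0,0,0,0])

```text
clock: 32.25
tcp_pos: [0.5317, -0.332, 0.1446]
eef_rot: [-0.0, 0.861, 0.509, -0.0]
contact_force: [-0.1, -0.1, -1.1]
grip_width: 0.0672
finger_force: 0.0
```

```bash
python3 mod.py wrist; python3 bay.py; python3 -c "
import cv2;i=cv2.imread('pics/m_wrist.png')[90:250,160:480];cv2.imwrite('pics/mc.png',cv2.resize(i,None,fx=2,fy=2))"
```

```text
pose [ 0.5317 -0.332   0.1446 61.141 ] t 32.25 q7 -0.2240412626771513 grip 0.06717120175438006
wrist yellow box [np.int32(304), np.int32(163), np.int32(339), np.int32(213)] c [ 533.3 -330. ] [42.1 28. ] longaxis 57.6 ztop 0.0339 | tool shift cm [0.25 0.05] twist 0.061
wrist pink box [np.int32(469), np.int32(198), np.int32(516), np.int32(246)] c [ 654.4 -434.5] [28.3 42.5] longaxis 97.2 ztop 0.0308 | tool shift cm [-3.06 15.7 ] twist -0.629
top 126 bay-rel x,y 32.99610137939453 0.2831153869628906 size [42.5 28.6] ang 0.9 ztop 0.0424 hue 109.0
top 127 bay-rel x,y -32.56782531738281 -0.351287841796875 size [28.8 42. ] ang 89.6 ztop 0.0423 hue 109.0
scene 153 bay-rel x,y -30.688064575195312 0.7597007751464844 size [45.3 28.2] ang 1.2 ztop 0.0408 hue 108.0
scene 96 bay-rel x,y 26.780960083007812 1.6649971008300781 size [28.  31.9] ang 86.8 ztop 0.041 hue 109.0
```

View pics/mc.png

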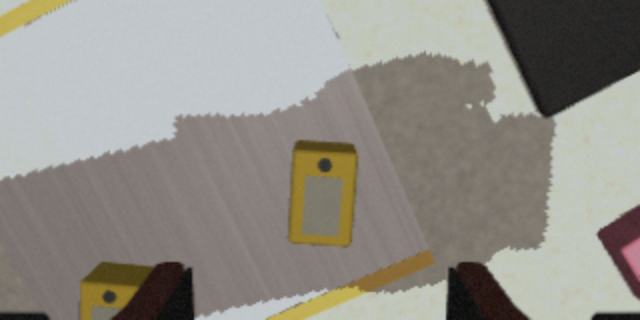

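The view shows the yellow module (not pink) at crop (322,195), upright on the plate. A pink look-alike sits at the right edge, well clear of it. Both blues are seated. Picking up this yellow.

>>> move_arm(fingers=[60,60,60,60,60,60,60,60], translation=[[0.2,0,3],[0.25,0.05,6],[0.25,0.05,9],[0.25,0.05,12],[0.25,0.05,12.9],[0.25,0.05,12.9],[0.25,0.05,12.9],[0.25,0.05,12.9]], twist=[0.06,0.06,0.06,0.06,0.06,0.06,0.06,0.06])

```text
clock: 33.2
tcp_pos: [0.5345, -0.3307, 0.0174]
eef_rot: [0.001, 0.876, 0.482, 0.001]
contact_force: [-0.1, -0.1, 0.2]
grip_width: 0.0668
finger_force: 0.0
```

>>> move_arm(fingers=[200,255,255,255,255,255,255,255], force=25, translation=[[0,0,0],[0,0,0],[0,0,0],[0,0,0],[0,0,0],[0,0,0],[0,0,0],[0,0,0]], twist=[0,0,0,0,0,0,0,0])

```text
clock: 34.0
tcp_pos: [0.5333, -0.3302, 0.0157]
eef_rot: [0.0, 0.876, 0.482, 0.0]
contact_force: [-1.4, -0.2, 0.7]
grip_width: 0.0277
finger_force: 25.0
```

```bash
python3 -c "
from plan import *
s=robot.read_state(); print(pose(),s['grip_width'],s['finger_force'],s['contact_force'])
P=pose()*[1000,1000,1000,1]
plan([(P[0],P[1],120,P[3]),(532.5,54.6,120,-7.3,4.6,2)])
"
```

```text
[ 5.33346860e-01 -3.30204230e-01  1.56852008e-02  5.76827323e+01] 0.027701980893390682 25.000138878822327 [-1.40565433 -0.17709366  0.67155607]
{"translation": [[0.0, 0.0, -3.48], [0.0, 0.0, -6.95], [0.0, 0.0, -10.43], [3.61, -2.29, -10.43], [7.22, -4.59, -10.43], [10.82, -6.88, -10.43], [14.43, -9.17, -10.43], [18.04, -11.47, -10.43]], "twist": [-0.0, -0.0, -0.0, 0.13, 0.25, 0.38, 0.5, 0.63]}
{"translation": [[1.57, -3.98, -0.0], [3.13, -7.96, -0.0], [4.69, -11.94, -0.0], [6.26, -15.92, -0.0], [6.26, -15.92, -0.0], [6.26, -15.92, -0.0], [6.26, -15.92, -0.0], [6.26, -15.92, -0.0]], "twist": [0.13, 0.25, 0.38, 0.5, 0.5, 0.5, 0.5, 0.5]}
end [ 0.5325  0.0546  0.12   -7.0615]
```

>>> move_arm(fingers=[255,255,255,255,255,255,255,255], translation=[[0,0,-3.5],[0,0,-7],[0,0,-10.4],[3.6,-2.3,-10.4],[7.2,-4.6,-10.4],[10.8,-6.9,-10.4],[14.4,-9.2,-10.4],[18,-11.5,-10.4]], twist=[0,0,0,0.13,0.25,0.38,0.5,0.63])

```text
clock: 34.8
tcp_pos: [0.532, -0.1149, 0.1197]
eef_rot: [-0.0, 0.983, 0.185, 0.0]
contact_force: [1.0, 0.8, -0.3]
grip_width: 0.028
finger_force: 25.0
```

>>> move_arm(fingers=[255,255,255,255,255,255,255,255], translation=[[1.6,-4,0],[3.1,-8,0],[4.7,-11.9,0],[6.3,-15.9,0],[6.3,-15.9,0],[6.3,-15.9,0],[6.3,-15.9,0],[6.3,-15.9,0]], twist=[0.13,0.25,0.38,0.5,0.5,0.5,0.5,0.5])

```text
clock: 35.6
tcp_pos: [0.5325, 0.0527, 0.1195]
eef_rot: [0.0, 0.998, -0.062, -0.0]
contact_force: [-0.7, 0.0, -0.5]
grip_width: 0.0275
finger_force: 25.0
```

```bash
python3 pl.py 532.5 54.6 25.4 -7.3
```

```text
pose [ 0.5325  0.0527  0.1195 -7.1638] grip 0.0275281164501589 24.999925196170807 35.6 [-0.6766  0.0413 -0.4748]
shift cm [-0.02 -0.19  9.41] twist 0.002
```

>>> move_arm(fingers=[255,255,255,255,255,255,255,255], translation=[[0,-0.05,2],[0,-0.05,4],[0,-0.05,6],[0,-0.05,8],[0,-0.05,9],[0,-0.05,9.4],[0,-0.05,9.4],[0,-0.05,9.4]], twist=[0,0,0,0,0,0,0,0])

```text
clock: 36.4
tcp_pos: [0.5331, 0.0548, 0.0264]
eef_rot: [-0.0, 0.998, -0.062, 0.001]
contact_force: [0.2, 0.1, -0.2]
grip_width: 0.0282
finger_force: 25.0
```

>>> move_arm(fingers=[145,145,145,145,145,145,145,145], translation=[[0,0,0],[0,0,0],[0,0,0],[0,0,0],[0,0,0],[0,0,-1],[0,0,-2.5],[0,0,-5]], twist=[0,0,0,0,0,0,0,0])

```text
clock: 37.2
tcp_pos: [0.5315, 0.0549, 0.0757]
eef_rot: [0.0, 0.998, -0.061, -0.001]
contact_force: [0.8, -0.4, -0.8]
grip_width: 0.0379
finger_force: 0.0
```

```bash
python3 mod.py top; python3 -c "
from plan import *
P=pose()*[1000,1000,1000,1]
plan([(P[0],P[1],130,P[3]),(419.5,-336.5,150,54.8,4.6,2)])
"
```

```text
pose [ 0.5315  0.0549  0.0757 -7.0465] t 37.2 q7 -2.0273054997109057 grip 0.03794699309565869
top none box [np.int32(427), np.int32(154), np.int32(442), np.int32(164)] c [ 655.1 -436.1] [28.2 40.4] longaxis 96.5 ztop 0.0304 | tool shift cm [18.28 47.21] twist 1.334
top none box [np.int32(439), np.int32(190), np.int32(454), np.int32(204)] c [ 532.1 -468. ] [42.7 27.8] longaxis 56.7 ztop 0.031 | tool shift cm [ 6.47 51.89] twist -1.113
top yellow box [np.int32(398), np.int32(226), np.int32(414), np.int32(240)] c [ 419.6 -336.3] [42.  27.9] longaxis 56.5 ztop 0.0331 | tool shift cm [-6.31 40.19] twist -1.108
{"translation": [[0.0, 0.0, -2.49], [0.0, 0.0, -4.98], [-0.73, 4.48, -5.21], [-1.46, 8.95, -5.43], [-2.19, 13.43, -5.65], [-2.92, 17.91, -5.87], [-3.65, 22.39, -6.09], [-4.38, 26.86, -6.32]], "twist": [-0.0, -0.0, -0.12, -0.24, -0.36, -0.48, -0.6, -0.72]}
{"translation": [[-3.51, 2.89, -0.22], [-7.01, 5.77, -0.44], [-10.51, 8.66, -0.66], [-10.51, 8.66, -0.66], [-10.51, 8.66, -0.66], [-10.51, 8.66, -0.66], [-10.51, 8.66, -0.66], [-10.51, 8.66, -0.66]], "twist": [-0.12, -0.24, -0.36, -0.36, -0.36, -0.36, -0.36, -0.36]}
end [ 0.4195 -0.3365  0.15   54.8283]
```

>>> move_arm(fingers=[145,145,60,60,60,60,60,60], translation=[[0,0,-2.5],[0,0,-5],[-0.7,4.5,-5.2],[-1.5,9,-5.4],[-2.2,13.4,-5.6],[-2.9,17.9,-5.9],[-3.6,22.4,-6.1],[-4.4,26.9,-6.3]], twist=[0,0,-0.12,-0.24,-0.36,-0.48,-0.6,-0.72])

```text
clock: 38.05
tcp_pos: [0.4553, -0.2084, 0.1396]
eef_rot: [0.0, 0.955, 0.296, 0.0]
contact_force: [1.8, 0.3, -0.8]
grip_width: 0.0673
finger_force: 0.0
```

>>> move_arm(fingers=[60,60,60,60,60,60,60,60], translation=[[-3.5,2.9,-0.2],[-7,5.8,-0.4],[-10.5,8.7,-0.7],[-10.5,8.7,-0.7],[-10.5,8.7,-0.7],[-10.5,8.7,-0.7],[-10.5,8.7,-0.7],[-10.5,8.7,-0.7]], twist=[-0.12,-0.24,-0.36,-0.36,-0.36,-0.36,-0.36,-0.36])

```text
clock: 38.85
tcp_pos: [0.4185, -0.3363, 0.1458]
eef_rot: [0.0, 0.887, 0.461, 0.0]
contact_force: [-0.2, 0.3, 0.4]
grip_width: 0.0674
finger_force: 0.0
```

```bash
python3 mod.py wrist; python3 bay.py
```

```text
pose [ 0.4185 -0.3363  0.1458 54.9335] t 38.85 q7 -0.16108958202827608 grip 0.06737028315803824
wrist pink box [np.int32(580), np.int32(102), np.int32(629), np.int32(158)] c [ 654.5 -435. ] [28.9 43.1] longaxis 96.6 ztop 0.0307 | tool shift cm [ 5.48 24.98] twist -0.727
wrist yellow box [np.int32(304), np.int32(165), np.int32(337), np.int32(214)] c [ 419.2 -335.4] [42.4 27.6] longaxis 55.6 ztop 0.0338 | tool shift cm [0.12 0.01] twist -0.011
top 126 bay-rel x,y 32.51661682128906 0.10642623901367188 size [29.5 41.8] ang 87.6 ztop 0.0436 hue 109.0
top 122 bay-rel x,y 32.229766845703125 -1.2531166076660156 size [41.7 28.2] ang 2.7 ztop 0.043 hue 30.0
top 127 bay-rel x,y -32.455810546875 -0.34039306640625 size [41.7 29.9] ang 0.3 ztop 0.0425 hue 109.0
scene 151 bay-rel x,y -30.92327880859375 0.5873680114746094 size [28.7 50.2] ang 87.1 ztop 0.0409 hue 108.0
scene 100 bay-rel x,y 28.075843811035156 1.8311500549316406 size [30.9 28.3] ang 1.5 ztop 0.0417 hue 109.0
scene 101 bay-rel x,y 26.659156799316406 0.11207199096679688 size [28.1 32.5] ang 89.0 ztop 0.0415 hue 30.0
```

Picking the last one. Its path to slot Y2 (469.1, 62.8) gets planned right after the grip.

>>> move_arm(fingers=[60,60,60,60,60,60,60,60], translation=[[0.1,0,3],[0.1,0,6],[0.1,0,9],[0.1,0,12],[0.1,0,13],[0.1,0,13],[0.1,0,13],[0.1,0,13]], twist=[-0.01,-0.01,-0.01,-0.01,-0.01,-0.01,-0.01,-0.01])

```text
clock: 39.8
tcp_pos: [0.4194, -0.3374, 0.0172]
eef_rot: [0.001, 0.885, 0.465, 0.001]
contact_force: [0.2, 1.4, -0.2]
grip_width: 0.067
finger_force: 0.0
```

>>> move_arm(fingers=[200,255,255,255,255,255,255,255], force=25, translation=[[0,0,0],[0,0,0],[0,0,0],[0,0,0],[0,0,0],[0,0,0],[0,0,0],[0,0,0]], twist=[0,0,0,0,0,0,0,0])

```text
clock: 40.6
tcp_pos: [0.4184, -0.3368, 0.0157]
eef_rot: [0.0, 0.885, 0.465, 0.0]
contact_force: [-0.0, 0.3, 1.9]
grip_width: 0.0279
finger_force: 25.0
```

```bash
python3 -c "
from plan import *
s=robot.read_state(); print(pose(),s['grip_width'],s['finger_force'],s['contact_force'])
P=pose()*[1000,1000,1000,1]
plan([(P[0],P[1],120,P[3]),(469.1,62.8,120,-7.3,4.6,2)])
"
```

```text
[ 4.18409345e-01 -3.36824832e-01  1.57012441e-02  5.53923053e+01] 0.027924155754221074 25.00014156103134 [-6.90253763e-04  3.07934564e-01  1.93484799e+00]
{"translation": [[0.0, 0.0, -3.48], [0.0, 0.0, -6.95], [0.0, 0.0, -10.43], [3.97, -2.06, -10.43], [7.95, -4.12, -10.43], [11.92, -6.17, -10.43], [15.9, -8.23, -10.43], [19.87, -10.29, -10.43]], "twist": [-0.0, -0.0, -0.0, 0.12, 0.24, 0.36, 0.49, 0.61]}
{"translation": [[2.08, -3.97, 0.0], [4.16, -7.93, 0.0], [6.24, -11.89, 0.0], [8.32, -15.86, 0.0], [8.32, -15.86, 0.0], [8.32, -15.86, 0.0], [8.32, -15.86, 0.0], [8.32, -15.86, 0.0]], "twist": [0.12, 0.24, 0.36, 0.48, 0.48, 0.48, 0.48, 0.48]}
end [ 0.4691  0.0628  0.12   -7.0601]
```

>>> move_arm(fingers=[255,255,255,255,255,255,255,255], translation=[[0,0,-3.5],[0,0,-7],[0,0,-10.4],[4,-2.1,-10.4],[8,-4.1,-10.4],[11.9,-6.2,-10.4],[15.9,-8.2,-10.4],[19.9,-10.3,-10.4]], twist=[0,0,0,0.12,0.24,0.36,0.49,0.61])

```text
clock: 41.4
tcp_pos: [0.4465, -0.1129, 0.1197]
eef_rot: [0.0, 0.985, 0.175, 0.0]
contact_force: [0.4, 0.1, -0.9]
grip_width: 0.0279
finger_force: 25.0
```

>>> move_arm(fingers=[255,255,255,255,255,255,255,255], translation=[[2.1,-4,0],[4.2,-7.9,0],[6.2,-11.9,0],[8.3,-15.9,0],[8.3,-15.9,0],[8.3,-15.9,0],[8.3,-15.9,0],[8.3,-15.9,0]], twist=[0.12,0.24,0.36,0.48,0.48,0.48,0.48,0.48])

```text
clock: 42.2
tcp_pos: [0.4687, 0.0617, 0.1195]
eef_rot: [0.0, 0.998, -0.062, -0.0]
contact_force: [-0.3, -1.4, -0.9]
grip_width: 0.0278
finger_force: 25.0
```

```bash
python3 pl.py 469.1 62.8 25.4 -7.3
```

```text
pose [ 0.4687  0.0617  0.1195 -7.1609] grip 0.02776376146943745 24.99989479780197 42.2 [-0.2568 -1.4078 -0.9297]
shift cm [ 0.02 -0.11  9.41] twist 0.002
```

>>> move_arm(fingers=[255,255,255,255,255,255,255,255], translation=[[0,0,2],[0,0,4],[0,0,6],[0,0,8],[0,0,9],[0,0,9.4],[0,0,9.4],[0,0,9.4]], twist=[0,0,0,0,0,0,0,0])

```text
clock: 43.0
tcp_pos: [0.4694, 0.0634, 0.0263]
eef_rot: [-0.0, 0.998, -0.062, 0.001]
contact_force: [-0.2, 0.6, 0.5]
grip_width: 0.0277
finger_force: 25.0
```

>>> move_arm(fingers=[145,145,145,145,145,145,145,145], translation=[[0,0,0],[0,0,0],[0,0,0],[0,0,0],[0,0,0],[0,0,-1],[0,0,-2.5],[0,0,-5]], twist=[0,0,0,0,0,0,0,0])

```text
clock: 43.8
tcp_pos: [0.4679, 0.0634, 0.0758]
eef_rot: [0.0, 0.998, -0.061, -0.001]
contact_force: [0.3, 0.2, 0.6]
grip_width: 0.038
finger_force: 0.0
```

```bash
python3 -c "
from plan import *
P=pose()*[1000,1000,1000,1]; print(P)
plan([(P[0],P[1],130,-7.3),(381.2,124.5,130,-7.3,4.6,3),(381.2,124.5,28,-7.3,2.5,2)])
"
```

```text
[467.92095764  63.40097491  75.7938169   -7.04587517]
{"translation": [[0.0, 0.0, -2.71], [0.0, 0.0, -5.42], [-3.12, -1.67, -5.42], [-6.24, -3.33, -5.42], [-9.36, -5.0, -5.42], [-9.36, -5.0, -5.42], [-9.36, -5.0, -5.42], [-9.36, -5.0, -5.42]], "twist": [0.0, 0.0, 0.0, 0.0, 0.0, 0.0, 0.0, 0.0]}
{"translation": [[0.0, -0.0, 2.04], [0.0, -0.0, 4.08], [0.0, -0.0, 6.12], [0.0, -0.0, 8.16], [0.0, -0.0, 10.2], [0.0, -0.0, 10.2], [0.0, -0.0, 10.2], [0.0, -0.0, 10.2]], "twist": [0.0, 0.0, 0.0, 0.0, 0.0, 0.0, 0.0, 0.0]}
end [ 0.3812  0.1245  0.028  -7.0459]
```

>>> move_arm(fingers=[145,145,200,255,255,255,255,255], translation=[[0,0,-2.7],[0,0,-5.4],[-3.1,-1.7,-5.4],[-6.2,-3.3,-5.4],[-9.4,-5,-5.4],[-9.4,-5,-5.4],[-9.4,-5,-5.4],[-9.4,-5,-5.4]], twist=[0,0,0,0,0,0,0,0])

```text
clock: 44.6
tcp_pos: [0.3827, 0.1243, 0.1301]
eef_rot: [-0.0, 0.998, -0.062, 0.001]
contact_force: [-0.1, -0.4, -0.4]
grip_width: 0.0003
finger_force: 0.0
```

```bash
python3 bay.py; python3 pl.py 381.2 124.5 28 -7.3; python3 - <<'E'
from plan import *
# drawer front panel in local coords
p=vision.get_image('wrist'); save(p,'w9'); C=cloud(p)
a=np.radians(-7.3); R=np.array([[np.cos(a),np.sin(a)],[-np.sin(a),np.cos(a)]]); L=(C[...,:2]-[.654,.0895])@R.T*1000
m=(p['z_map']>0)&(abs(C[...,2]-.05)<.004)&(L[...,0]>-240)&(L[...,0]<-200)&(abs(L[...,1])<95)
print('panel',m.sum(),np.percentile(L[m],[1,50,99],axis=0))
E
```

```text
top 123 bay-rel x,y 32.854148864746094 0.1217803955078125 size [42.  28.1] ang 0.9 ztop 0.0433 hue 109.0
top 122 bay-rel x,y 32.040367126464844 -0.5971107482910156 size [28.3 42.3] ang 89.8 ztop 0.0426 hue 30.0
top 126 bay-rel x,y -32.6917724609375 -0.63824462890625 size [41.5 29.6] ang 1.6 ztop 0.0424 hue 109.0
top 126 bay-rel x,y -30.7156982421875 -0.5822334289550781 size [41.5 28.7] ang 1.4 ztop 0.043 hue 30.0
scene 149 bay-rel x,y -32.309539794921875 0.5098876953125 size [28.4 46.4] ang 89.5 ztop 0.0409 hue 108.0
scene 155 bay-rel x,y -28.776992797851562 0.6991691589355469 size [46.  27.9] ang 0.9 ztop 0.0409 hue 28.0
scene 99 bay-rel x,y 27.16393280029297 0.4120826721191406 size [34.7 28.4] ang 5.4 ztop 0.0416 hue 109.0
scene 99 bay-rel x,y 27.209762573242188 0.37811279296875 size [27.9 33.1] ang 89.0 ztop 0.0413 hue 30.0
pose [ 0.3826  0.1241  0.1297 -7.1476] grip 0.0003068628328208644 0.0 44.7 [ 0.3119 -0.6239  0.1752]
shift cm [-0.14 -0.02 10.17] twist 0.003
panel 2751 [[-2.20927066e+02 -9.09943104e+01]
 [-2.16982701e+02  9.41319933e-02]
 [-2.13318338e+02  9.14910441e+01]]
```

View pics/w9.png

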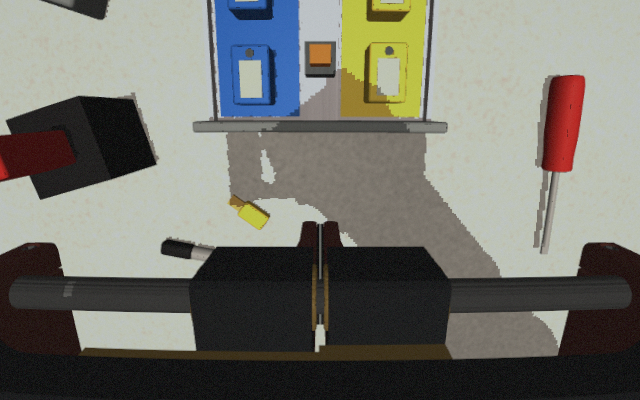

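The wrist view shows all four modules upright in the matching bays. The front panel is at row 127 and the path in front of it is clear. Lowering the closed fingers and pushing.

>>> move_arm(fingers=[255,255,255,255,255,255,255,255], translation=[[-0.1,0,2],[-0.1,0,4.5],[-0.1,0,7],[-0.1,0,9],[-0.1,0,10.2],[-0.1,0,10.2],[-0.1,0,10.2],[-0.1,0,10.2]], twist=[0,0,0,0,0,0,0,0])

```text
clock: 45.55
tcp_pos: [0.3814, 0.1248, 0.0282]
eef_rot: [-0.0, 0.998, -0.062, 0.0]
contact_force: [-1.0, 0.3, -0.0]
grip_width: 0.0005
finger_force: 0.0
```

>>> move_arm(fingers=[255,255,255,255,255,255,255,255], translation=[[1.5,0,0],[3,0,0],[4.2,0,0],[5.2,0,0],[6.4,0,0],[7.7,0,0],[9,0,0],[10.3,0,0]], twist=[0,0,0,0,0,0,0,0])

```text
clock: 46.35
tcp_pos: [0.4814, 0.112, 0.0277]
eef_rot: [0.001, 0.998, -0.061, -0.002]
contact_force: [-6.9, 0.6, 6.6]
grip_width: 0.0003
finger_force: 3.9
```

>>> move_arm(fingers=[255,255,255,255,255,255,255,255], translation=[[1,0,0],[2,0,0],[3,0,0],[4,0,0],[5,0,0],[5.8,0,0],[6.3,0,0],[6.3,0,0]], twist=[0,0,0,0,0,0,0,0])

```text
clock: 47.15
tcp_pos: [0.5441, 0.1041, 0.0275]
eef_rot: [0.001, 0.998, -0.062, -0.002]
contact_force: [-5.4, -1.0, 3.5]
grip_width: 0.0007
finger_force: 2.5
```

```bash
cat > fr.py <<'E'
from plan import *
a=np.radians(-7.3); R=np.array([[np.cos(a),np.sin(a)],[-np.sin(a),np.cos(a)]])
P=pose(); s=robot.read_state(); print('local tcp',(P[:2]-[.654,.0895])@R.T*1000,P[2],P[3],s['contact_force'],s['clock'])
p=vision.get_image('top'); save(p,'f_top'); C=cloud(p); L=(C[...,:2]-[.654,.0895])@R.T*1000
m=(p['z_map']>0)&(abs(C[...,2]-.05)<.004)&(L[...,0]<-80)&(L[...,0]>-240)&(abs(L[...,1])<95)&(abs(L[...,1])>50)
print('panel',m.sum(),np.percentile(L[m][:,0],[2,50,98]) if m.sum() else '')
E
python3 fr.py
```

```text
local tcp [-110.89857445    0.46343005] 0.0275245763600526 -7.070290102450953 [-5.41073252 -0.95552945  3.54238626] 47.15
panel 8 [-97.96766676 -94.83533894 -92.0717475 ]
```

>>> move_arm(fingers=[255,255,255,255,255,255,255,255], translation=[[0.3,0,0],[0.6,0,0],[0.8,0,0],[1,0,0],[1.1,0,0],[1.2,0,0],[1.2,0,0],[1.2,0,0]], twist=[0,0,0,0,0,0,0,0])

```text
clock: 48.0
tcp_pos: [0.5555, 0.1026, 0.0275]
eef_rot: [0.001, 0.998, -0.062, -0.002]
contact_force: [-6.4, -0.1, 3.9]
grip_width: 0.0003
finger_force: 3.1
```

```bash
python3 fr.py
```

```text
local tcp [-99.4085833    0.51210325] 0.027472388941302966 -7.0522766803151535 [-6.38926198 -0.09687883  3.85107343] 48.0
panel 5 [-87.0320866  -82.61533793 -81.42294178]
```

>>> move_arm(fingers=[255,255,255,255,255,255,255,255], translation=[[0.1,0,0],[0.2,0,0],[0.3,0,0],[0.4,0,0],[0.4,0,0],[0.4,0,0],[0.4,0,0],[0.4,0,0]], twist=[0,0,0,0,0,0,0,0])

```text
clock: 48.85
tcp_pos: [0.5574, 0.1023, 0.0275]
eef_rot: [0.001, 0.998, -0.061, -0.004]
contact_force: [-12.5, 0.1, 10.4]
grip_width: 0.0006
finger_force: 6.5
```

>>> move_arm(fingers=[255,255,255,255,255,255,255,255], translation=[[0.1,0,0],[0.2,0,0],[0.3,0,0],[0.3,0,0],[0.3,0,0],[0.3,0,0],[0.3,0,0],[0.3,0,0]], twist=[0,0,0,0,0,0,0,0])

```text
clock: 49.65
tcp_pos: [0.5575, 0.1023, 0.0274]
eef_rot: [0.001, 0.998, -0.061, -0.006]
contact_force: [-23.1, 0.7, 19.7]
grip_width: 0.0006
finger_force: 11.4
```

It's at the inner stop. Backing off.

>>> move_arm(fingers=[255,255,255,255,255,255,255,255], translation=[[-0.3,0,0],[-0.8,0,0],[-1.2,0,0],[-1.8,0,0],[-3,0,0],[-4,0,0],[-4,0,0],[-4,0,0]], twist=[0,0,0,0,0,0,0,0])

```text
clock: 50.45
tcp_pos: [0.5247, 0.107, 0.0279]
eef_rot: [-0.0, 0.998, -0.061, 0.0]
contact_force: [0.2, -0.2, -0.2]
grip_width: 0.0005
finger_force: 0.0
```

>>> move_arm(fingers=[255,255,255,255,255,255,255,255], translation=[[0,0,-2],[0,0,-5],[0,0,-8],[0,0,-11],[0,0,-13],[0,0,-15],[0,0,-15],[0,0,-15]], twist=[0,0,0,0,0,0,0,0])

```text
clock: 51.25
tcp_pos: [0.525, 0.1068, 0.1776]
eef_rot: [-0.0, 0.998, -0.062, 0.0]
contact_force: [-0.4, 0.4, -0.2]
grip_width: 0.0004
finger_force: 0.0
```

```bash
python3 fr.py; sed -i 's/w2/w10/g' s4.py; python3 s4.py; python3 - <<'E'
from plan import *
np.set_printoptions(precision=4,suppress=True)
p=vision.get_image('wrist'); C=cloud(p); ok=p['z_map']>0
a=np.radians(-7.3); R=np.array([[np.cos(a),np.sin(a)],[-np.sin(a),np.cos(a)]]); L=(C[...,:2]-[.654,.0895])@R.T*1000
m=ok&(abs(C[...,2]-.05)<.004)&(L[...,0]<-80)&(L[...,0]>-240)&(abs(L[...,1])<95)
print('panel wrist',m.sum(),np.percentile(L[m][:,0],[2,50,98]) if m.sum() else '')
# toggle
for n in ['wrist','top','scene']:
    q=p if n=='wrist' else vision.get_image(n); C=cloud(q)
    b=(q['z_map']>0)&(np.hypot(C[...,0]-.594,C[...,1]-.301)<.05)
    for nm,m in {'housing':b&(abs(C[...,2]-.040)<.003),'ball':b&(C[...,2]>.085)}.items():
        if m.sum()<5: print(n,nm,'none'); continue
        r=cv2.minAreaRect(C[m][:,:2].astype(np.float32)*1000); print(n,nm,m.sum(),np.median(C[m],0),C[m][:,2].max(),np.round(r[0],1),np.round(r[1],1),round(r[2],1))
    h,s,v=cv2.split(cv2.cvtColor(q['image'],cv2.COLOR_BGR2HSV))
    for nm,m in {'green':b&(h>45)&(h<85)&(s>80),'red':b&((h<8)|(h>172))&(s>110)}.items():
        if m.sum()>2: print(n,nm,C[m].mean(0))
E
```

```text
local tcp [-130.18811256    0.7904509 ] 0.17759393943942295 -7.076892025565847 [-0.41655281  0.38618522 -0.24849374] 51.25
panel 17 [-91.63209758 -88.86737792 -83.62659164]
[ 0.5245  0.1067  0.1769 -7.0709] 51.3 [-0.2378  0.7068  0.2635]
dark 344
[0.0703 0.0717 0.0728] [617.9  94.2] [25.1 24.7] 82.57212829589844
pix 321.67732558139534 75.71220930232558 [0.6181 0.0943 0.07  ]
orange 252
[0.061  0.0628 0.0639] [616.3  94.9] [13.8 12.7] 83.4841079711914
pix 320.38492063492066 79.66666666666667 [0.6148 0.0951 0.07  ]
[321.5739  76.8961]
panel wrist 2015 [-91.1908 -87.0457 -83.3261]
wrist housing 4622 [0.5967 0.2954 0.0408] 0.04299542172054588 [594.1 301.3] [70.7 70.3] 63.5
wrist ball 514 [0.5938 0.2973 0.0983] 0.10307012825087145 [594.  299.8] [16.6 17. ] 13.1
wrist green [0.6055 0.3232 0.0446]
wrist red [0.5823 0.2782 0.0423]
top housing 188 [0.5837 0.3072 0.0406] 0.04299353162417363 [593.5 302.1] [71.3 70.5] 66.4
top ball 30 [0.5927 0.3012 0.0988] 0.10751273300993014 [592.8 302.1] [14.9 16.5] 50.3
top green [0.6013 0.3184 0.0673]
scene housing 425 [0.6008 0.298  0.0395] 0.04297059498353528 [594.4 301.1] [69.3 73.1] 65.1
scene ball 45 [0.5975 0.2999 0.0956] 0.1007501358298889 [595.  301.6] [15.7 17.9] 42.8
scene green [0.6045 0.323  0.0432]
scene red [0.5819 0.2776 0.0409]
```

View pics/w10c.png

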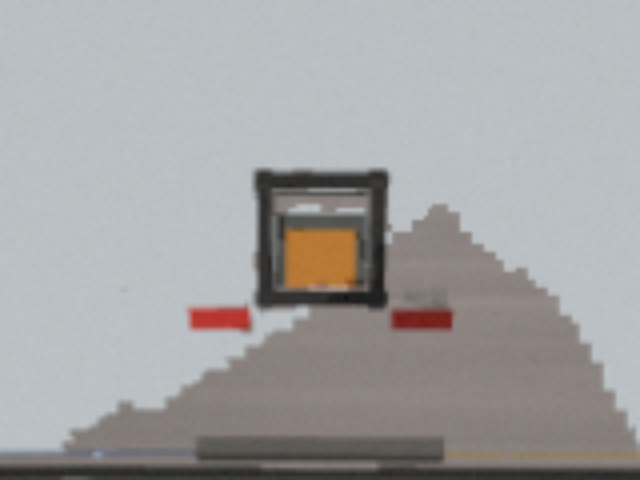

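The drawer is shut and latched: the bolt top is back at 62.8 mm and shows in the hole at crop (320,258). Now the toggle. Its green direction is at 63° in world, so I approach from the red side.

```bash
python3 -c "
from plan import *
plan([(574,261.3,178,63,4.6,3),(574,261.3,80,63,2.5,2)])
"
```

```text
{"translation": [[0.34, -1.77, -0.02], [0.68, -3.54, -0.03], [1.02, -5.31, -0.05], [1.36, -7.08, -0.06], [1.69, -8.86, -0.08], [2.03, -10.63, -0.09], [2.37, -12.4, -0.11], [2.71, -14.17, -0.12]], "twist": [-0.14, -0.27, -0.41, -0.54, -0.68, -0.82, -0.95, -1.09]}
{"translation": [[1.73, -0.52, -0.02], [1.73, -0.52, -0.02], [1.73, -0.52, -0.02], [1.73, -0.52, -0.02], [1.73, -0.52, 2.43], [1.73, -0.52, 4.88], [1.73, -0.52, 7.33], [1.73, -0.52, 9.78]], "twist": [-0.13, -0.13, -0.13, -0.13, -0.13, -0.13, -0.13, -0.13]}
{"translation": [[-0.0, 0.0, 0.0], [-0.0, 0.0, 0.0], [-0.0, 0.0, 0.0], [-0.0, 0.0, 0.0], [-0.0, 0.0, 0.0], [-0.0, 0.0, 0.0], [-0.0, 0.0, 0.0], [-0.0, 0.0, 0.0]], "twist": [-0.0, -0.0, -0.0, -0.0, -0.0, -0.0, -0.0, -0.0]}
end [ 0.574   0.2613  0.08   62.8468]
```

>>> move_arm(fingers=[255,255,255,255,255,255,255,255], translation=[[0.3,-1.8,0],[0.7,-3.5,0],[1,-5.3,0],[1.4,-7.1,0],[1.7,-8.9,0],[2,-10.6,0],[2.4,-12.4,0],[2.7,-14.2,0]], twist=[-0.14,-0.27,-0.41,-0.54,-0.68,-0.82,-0.95,-1.09])

```text
clock: 52.3
tcp_pos: [0.5689, 0.2451, 0.1769]
eef_rot: [-0.0, 0.884, 0.467, -0.001]
contact_force: [0.5, 0.1, 0.1]
grip_width: 0.0003
finger_force: 0.0
```

>>> move_arm(fingers=[255,255,255,255,255,255,255,255], translation=[[1.7,-0.5,0],[1.7,-0.5,0],[1.7,-0.5,0],[1.7,-0.5,0],[1.7,-0.5,0],[1.7,-0.5,0],[1.7,-0.5,2],[1.7,-0.5,4]], twist=[-0.13,-0.13,-0.13,-0.13,-0.13,-0.13,-0.13,-0.13])

```text
clock: 53.1
tcp_pos: [0.575, 0.2612, 0.138]
eef_rot: [0.0, 0.854, 0.521, 0.001]
contact_force: [-0.3, 0.7, -0.1]
grip_width: 0.0
finger_force: 0.0
```

```bash
python3 pl.py 574 261.3 80 63; python3 -c "
from h import *
for n in ['wrist','scene']:
    q=vision.get_image(n); save(q,'g_'+n); C=cloud(q); b=(q['z_map']>0)&(np.hypot(C[...,0]-.594,C[...,1]-.301)<.025)&(C[...,2]>.085)&(C[...,2]<.106)
    if b.sum()>5: print(n,b.sum(),(C[b].min(0)+C[b].max(0))/2,C[b].max(0))
"
```

```text
pose [ 0.575   0.2612  0.138  62.7715] grip 3.913292147838794e-05 0.0 53.1 [-0.3422  0.7039 -0.1027]
shift cm [-0.03 -0.09  5.8 ] twist -0.004
wrist 626 [0.59374365 0.30202229 0.09784446] [0.60248012 0.31067945 0.10316871]
scene 46 [0.59682474 0.30170963 0.09330827] [0.60454221 0.31068824 0.1015636 ]
```

View pics/g_wrist.png

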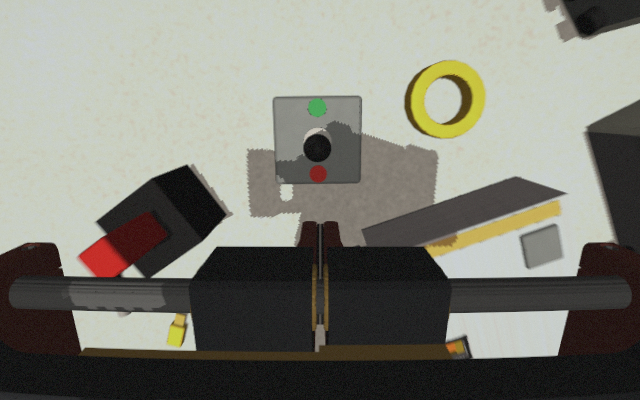

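The view shows the ball at (317,148), straight ahead of the closed fingers at (320,235), with the green mark beyond it and the red one on our side. Lowering and pushing.

>>> move_arm(fingers=[255,255,255,255,255,255,255,255], translation=[[0,0,2],[0,0,4],[0,0,5.8],[0,0,5.8],[0.6,0,5.8],[1.2,0,5.8],[1.8,0,5.8],[2.2,0,5.8]], twist=[0,0,0,0,0,0,0,0])

```text
clock: 54.0
tcp_pos: [0.5851, 0.2822, 0.0806]
eef_rot: [-0.0, 0.853, 0.521, 0.001]
contact_force: [-0.2, 0.2, -0.5]
grip_width: 0.0004
finger_force: 0.0
```

>>> move_arm(fingers=[255,255,255,255,255,255,255,255], translation=[[0.5,0,0],[1,0,0],[1.5,0,0],[1.9,0,0],[2.2,0,0],[2.4,0,0],[2.4,0,0],[2.4,0,0]], twist=[0,0,0,0,0,0,0,0])

```text
clock: 54.8
tcp_pos: [0.595, 0.302, 0.0793]
eef_rot: [0.0, 0.853, 0.521, -0.001]
contact_force: [-2.5, -1.7, -1.7]
grip_width: 0.0004
finger_force: 1.2
```

```bash
python3 pl.py 574 261.3 80 63; python3 -c "
from h import *
for n in ['wrist','scene','top']:
    q=vision.get_image(n); save(q,'g2_'+n); C=cloud(q);h,s,v=cv2.split(cv2.cvtColor(q['image'],cv2.COLOR_BGR2HSV)); b=(q['z_map']>0)&(np.hypot(C[...,0]-.603,C[...,1]-.319)<.025)&(C[...,2]>.08)&(C[...,2]<.102)&(v<70)
    D=(C[b][:,:2]-[.594,.3013])@np.array([.454,.891])
    if b.sum()>5: print(n,b.sum(),(C[b].min(0)+C[b].max(0))/2,C[b].max(0),'fwd',D.min(),D.max())
"
```

```text
pose [ 0.595   0.302   0.0793 62.8394] grip 0.00041957422665448883 1.2199676127056591 54.8 [-2.5093 -1.7102 -1.7483]
shift cm [-4.58 -0.01 -0.07] twist -0.003
wrist 1487 [0.60180777 0.31847435 0.09124401] [0.61188186 0.329508   0.10195767] fwd 0.0076507602692875345 0.030297733484888047
scene 56 [0.6054871  0.30880182 0.08895788] [0.6124446  0.32314676 0.09776599] fwd -0.0031779139279012433 0.02627755134593798
```

The ball centre is about 20 mm over, roughly 0.4 rad. Holding, then letting go.

>>> move_arm(fingers=[255,255,255,255,255,255,255,255], translation=[[0.1,0,0],[0.1,0,0],[0.1,0,0],[0.1,0,0],[0.1,0,0],[0.1,0,0],[0.1,0,0],[0.1,0,0]], twist=[0,0,0,0,0,0,0,0])

```text
clock: 55.75
tcp_pos: [0.5958, 0.3032, 0.0796]
eef_rot: [0.0, 0.853, 0.521, -0.0]
contact_force: [-2.7, -2.6, -1.7]
grip_width: 0.0008
finger_force: 1.4
```

>>> move_arm(fingers=[255,255,255,255,255,255,255,255], translation=[[0,0,0],[0,0,0],[0,0,0],[0,0,0],[0,0,0],[0,0,0],[0,0,0],[0,0,0]], twist=[0,0,0,0,0,0,0,0])

```text
clock: 56.55
tcp_pos: [0.5959, 0.3032, 0.0796]
eef_rot: [0.0, 0.853, 0.521, -0.0]
contact_force: [-3.1, -2.0, -1.7]
grip_width: 0.0003
finger_force: 1.4
```

>>> move_arm(fingers=[255,255,255,255,255,255,255,255], translation=[[0,0,0],[0,0,0],[0,0,0],[0,0,0],[0,0,0],[0,0,0],[0,0,0],[0,0,0]], twist=[0,0,0,0,0,0,0,0])

```text
clock: 57.35
tcp_pos: [0.5959, 0.3032, 0.0797]
eef_rot: [0.0, 0.853, 0.521, 0.0]
contact_force: [-3.3, -2.2, -2.6]
grip_width: 0.0001
finger_force: 1.4
```

>>> move_arm(fingers=[255,255,255,255,255,255,255,255], translation=[[0,0,0],[-0.4,0,0],[-0.9,0,0],[-1.4,0,0],[-1.9,0,0],[-2.5,0,0],[-3.5,0,0],[-4.5,0,0]], twist=[0,0,0,0,0,0,0,0])

```text
clock: 58.15
tcp_pos: [0.575, 0.2625, 0.0796]
eef_rot: [0.0, 0.853, 0.521, 0.0]
contact_force: [-0.4, -0.0, -1.2]
grip_width: 0.0009
finger_force: 0.0
```

>>> move_arm(fingers=[255,255,255,255,255,255,255,255], translation=[[0,0,-2],[0,0,-5],[0,0,-8],[0,0,-11],[0,0,-14],[0,0,-14],[0,0,-14],[0,0,-14]], twist=[0,0,0,0,0,0,0,0])

```text
clock: 58.95
tcp_pos: [0.5748, 0.2624, 0.2184]
eef_rot: [0.0, 0.853, 0.521, -0.001]
contact_force: [-0.6, -0.4, -2.2]
grip_width: 0.0006
finger_force: 0.0
```

```bash
python3 fr.py; python3 -c "
from h import *
for n in ['wrist','scene']:
    q=vision.get_image(n); save(q,'z_'+n); C=cloud(q); b=(q['z_map']>0)&(np.hypot(C[...,0]-.594,C[...,1]-.301)<.03)&(C[...,2]>.085)&(C[...,2]<.106)
    print('ball',n,b.sum(),(C[b].min(0)+C[b].max(0))/2)
    h,s,v=cv2.split(cv2.cvtColor(q['image'],cv2.COLOR_BGR2HSV)); m=(q['z_map']>0)&(np.hypot(C[...,0]-.448,C[...,1]-.303)<.03)&((h<8)|(h>172))&(s>110)
    if m.sum(): print('handle',n,C[m].min(0),C[m].max(0))
i=cv2.imread('pics/z_scene.png')[90:340,140:540]; cv2.imwrite('pics/zc.png',cv2.resize(i,None,fx=2,fy=2))
"
```

```text
local tcp [-100.56801617  161.38253001] 0.21842665947298384 62.827300745148186 [-0.64090193 -0.39540168 -2.16086066] 58.95
panel 62 [-91.80379696 -88.29232673 -83.60207511]
ball wrist 336 [0.59362531 0.30200851 0.09806238]
handle wrist [0.4239004  0.28811065 0.06784813] [0.46174321 0.31709616 0.12676546]
ball scene 45 [0.5955537  0.30140555 0.09339808]
handle scene [0.42553232 0.27325851 0.03546551] [0.46433668 0.32479726 0.12685291]
```

View pics/zc.png

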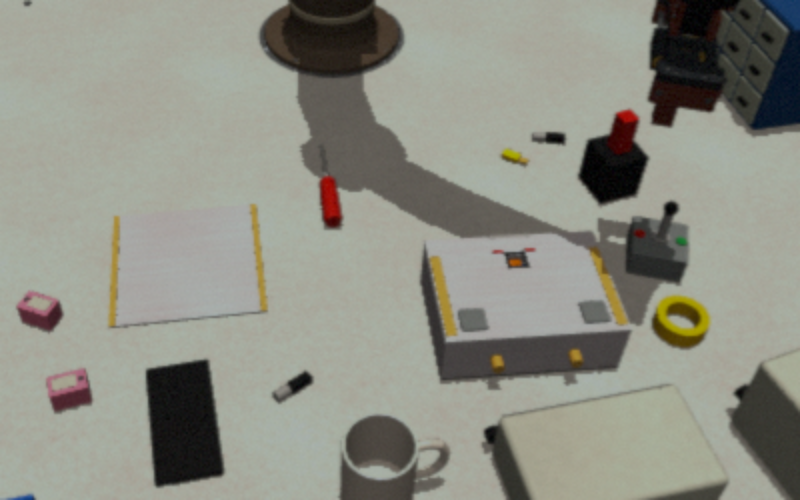

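The scene shows the empty carrier at (185,265), the shut box with its bolt up at (515,262), the dowel home at (622,135) and the toggle upright at (668,215). The bystanders haven't moved. Handing in.

```bash
python3 -c "
from plant import ticket
print(ticket.sign_off())"
```

```text
the job is handed in; nothing more can be done
None
```

The job is handed in: all four modules are loaded in their bays, the drawer is shut and latched, the dowel is back in its stand, and the toggle was held on green for about three seconds and sprang back to the middle; the sign-off returned no verdict.

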